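# Jar up an inspected batch: scoop, funnel, jar, log knob

### The job

This batch has been inspected. Collect every orange hex spacer on or beside the measuring stage (four to six of them) into the pale aluminium scoop, tip the scoop over the yellow funnel so that they all drop through into the clear jar below, and stand the empty scoop back upright in the middle of its green rubber mat. Then log the batch: twist the spring-return knob on the control pod clockwise all the way to its stop and let it spring back; leave the spray can, screwdriver and ring gauge where they are.

Things in the scene. Friction and masses are not known exactly. Their poses are not given: they have to be found in the camera images.
- stage: fixed measuring stage plate 170 (x) by 300 (y) by 12 mm high with a blue film on top; origin at the centre of its underside, on the work surface; the spacers start standing on it
- spacer0: orange smooth acetal hexagonal spacer, 24 mm across flats, 28 mm across corners, 24 mm tall, about 17 g, loose; origin at its centre, z along the hexagon's axis (upright or upside down when it stands), the flats face its own +-x and every 60 degrees from there. May be absent
- spacer1: orange smooth acetal hexagonal spacer, 24 mm across flats, 28 mm across corners, 24 mm tall, about 17 g, loose; origin at its centre, z along the hexagon's axis (upright or upside down when it stands), the flats face its own +-x and every 60 degrees from there. May be absent
- spacer2: orange smooth acetal hexagonal spacer, 24 mm across flats, 28 mm across corners, 24 mm tall, about 17 g, loose; origin at its centre, z along the hexagon's axis (upright or upside down when it stands), the flats face its own +-x and every 60 degrees from there. May be absent
- spacer3: orange smooth acetal hexagonal spacer, 24 mm across flats, 28 mm across corners, 24 mm tall, about 17 g, loose; origin at its centre, z along the hexagon's axis (upright or upside down when it stands), the flats face its own +-x and every 60 degrees from there. May be absent
- spacer4: orange smooth acetal hexagonal spacer, 24 mm across flats, 28 mm across corners, 24 mm tall, about 17 g, loose; origin at its centre, z along the hexagon's axis (upright or upside down when it stands), the flats face its own +-x and every 60 degrees from there. May be absent
- spacer5: orange smooth acetal hexagonal spacer, 24 mm across flats, 28 mm across corners, 24 mm tall, about 17 g, loose; origin at its centre, z along the hexagon's axis (upright or upside down when it stands), the flats face its own +-x and every 60 degrees from there. May be absent
- mat: fixed green rubber mat 140 (x) by 230 (y) by 5 mm high for the scoop; origin at the centre of its underside, on the work surface
- scoop: loose aluminium pouring scoop, about 0.18 kg, starts on the mat: a tray 110 long (x) by 98 wide (y), walls 4 mm thick, 45 mm high at both sides and the back (-x), open at the nose (+x); origin at the centre of its underside, z up. The floor rises from 8 mm at the back to 22 mm at the nose, so spacers stay in when it is level and slide out when it is tipped nose-down by 40 to 60 degrees
- scoop_grip (a point): grip point in the black upright fin that is the scoop's handle, behind the back wall (38 (x) by 16 (y) mm, 10 to 90 mm above the underside); point at (-74, 0, 68) mm in the scoop's frame; axes as the scoop; pinch the fin's 16 mm thickness along y
- scoop_lip (a point): middle of the scoop's pouring lip (end of its floor at the nose), at (55, 0, 22) mm in the scoop's frame; axes as the scoop
- funnel_rim (a point): centre of the yellow funnel's round mouth, in the plane of its rim, 182 mm above the work surface. The funnel is fixed, 158 mm across outside at the rim, and narrows over 62 mm of height to a throat 58 mm wide inside that ends in the jar's mouth. Stands on a fixed 120 by 140 mm base plate
- jar_floor (a point): centre of the clear jar's inner floor, 10 mm above the work surface, straight below the funnel; the jar is fixed, 70 mm wide inside, its mouth 115 mm above the work surface
- knob_grip (a point): on the axis of the black knob on top of the light grey control pod (fixed, 130 by 150 mm, 50 mm high): its upright bar grip, 56 mm long along this point's x, 14 mm thick along y, 64 to 97 mm above the work surface (this point at 88 mm); turns with the knob. Below the bar a round skirt, 60 mm across, top at 64 mm
- knob (a joint): turn of the knob in rad: 0 at rest, grows clockwise seen from above to the stop at 1.2; a light spring (0.03 N m at rest, 0.13 N m at the stop) returns it to 0 when let go
- spray_can: bystander: white and blue spray can, 56 mm diameter, 180 mm tall; origin at the centre of its underside
- screwdriver: bystander: yellow-handled screwdriver, 200 mm long, lying along its x; origin midway, underneath
- ring_gauge: bystander: steel ring gauge, 76 mm diameter, 22 mm high; origin at the centre of its underside

How it is judged:
On the way, in this order (a step that is already met when the one before it is completed fails the run):
1. every spacer lies in the scoop (x of spacer0 in the frame of scoop between -0.055 and 0.055 m and y of spacer0 in the frame of scoop between -0.047 and 0.047 m and z of spacer0 in the frame of scoop between 0.01 and 0.075 m and x of spacer1 in the frame of scoop between -0.055 and 0.055 m and y of spacer1 in the frame of scoop between -0.047 and 0.047 m and z of spacer1 in the frame of scoop between 0.01 and 0.075 m and x of spacer2 in the frame of scoop between -0.055 and 0.055 m and y of spacer2 in the frame of scoop between -0.047 and 0.047 m and z of spacer2 in the frame of scoop between 0.01 and 0.075 m and x of spacer3 in the frame of scoop between -0.055 and 0.055 m and y of spacer3 in the frame of scoop between -0.047 and 0.047 m and z of spacer3 in the frame of scoop between 0.01 and 0.075 m and x of spacer4 in the frame of scoop between -0.055 and 0.055 m and y of spacer4 in the frame of scoop between -0.047 and 0.047 m and z of spacer4 in the frame of scoop between 0.01 and 0.075 m and x of spacer5 in the frame of scoop between -0.055 and 0.055 m and y of spacer5 in the frame of scoop between -0.047 and 0.047 m and z of spacer5 in the frame of scoop between 0.01 and 0.075 m), for 0.2 s.
2. the scoop is tipped over the funnel (angle between scoop's own z axis and vertical above 0.45 rad and horizontal distance between scoop_lip and funnel_rim below 0.08 m and height (world z) of scoop_lip above 0.14 m), for 0.05 s.
3. every spacer is in the jar and the scoop stands on its mat (horizontal distance between each of spacer0, spacer1, spacer2, spacer3, spacer4, spacer5 and jar_floor below 0.032 m and height (world z) of each of spacer0, spacer1, spacer2, spacer3, spacer4, spacer5 below 0.115 m and horizontal distance between scoop and mat below 0.05 m and height (world z) of scoop below 0.012 m and angle between scoop's own z axis and vertical below 0.1 rad), for 0.2 s.
4. the knob is turned to its stop (value of joint knob above 1.1 rad), for 0.1 s.
5. the knob has sprung back (value of joint knob below 0.1 rad), for 0.2 s.
At the end, for the whole second after the job is handed in: every spacer present lies in the jar (its centre within 32 mm of the jar's axis and below the jar's mouth at 115 mm), the scoop stands upright (within 0.1 rad) on its mat, its origin within 50 mm of the mat's centre, at rest, and the knob is back within 0.1 rad of 0 (all of step 3 and linear speed of scoop below 0.02 m/s and value of joint knob below 0.1 rad); the robot touches nothing.
It fails at once if the spray can is moved more than 4 cm (distance of spray_can from where it was at the start of the episode above 0.04 m).
It fails at once if the screwdriver is moved more than 4 cm (distance of screwdriver from where it was at the start of the episode above 0.04 m).
It fails at once if the ring gauge is moved more than 4 cm (distance of ring_gauge from where it was at the start of the episode above 0.04 m).
Of spacer0, spacer1, spacer2, spacer3, spacer4, spacer5 only 4 to 6 are there at a start; the rules pass over those that are not, and their reading is None.
At some moment in a run one of spacer0, spacer1, spacer2, spacer3, spacer4, spacer5 may be knocked a few centimetres aside while the robot is not near it.
It also fails if it takes over 210 s, if anything falls off the work surface, if the arm or the gripper's body presses on something with over 40 N, if the wrist force passes 120 N, or if a joint passes its speed limit or range.

### The arm

A 6-joint arm with a two-finger parallel gripper is mounted at the origin on the work surface. World frame = base frame: x ahead of the robot, y to its left, z up, the work surface at z = 0. Lengths are in m, angles in rad, forces in N, time in s.
With the tool pointing down it reaches from about 0.35 to 0.775 m from the base axis. Payload 7.3 kg.
Tool frame: the origin (TCP) lies at the very end of the fingers, on their centre line; the grasp point (between the pads) lies 19 mm behind it; z points along the fingers, y is the line along which they close (so a half turn about z gives the same grasp; the last joint's range is limited). The gripper opens to 92 mm and grips with 3 to 60 N. Pads are 19 mm wide; open, the fingers measure 130 mm over their backs; the gripper's body (75 mm by 190 mm) begins 47 mm behind the grasp point.
Start: joints at [1.016, 0.342, 1.524, -0, 1.275, -0.146], TCP at [0.209, 0.482, 0.227] pointing down, gripper open.
Joint ranges: [-2.53, 2.53], [-0.77, 2.02], [0.04, 2.7], [-1, 4.14], [0.28, 2.66], [-3.11, 3.11]. Speed limits (rad/s): [2.57, 2.57, 3.14, 3.14, 3.14, 3.14].

### API

Orientations are given as a unit quaternion [x, y, z, w].
In Python, from cell import telemetry, imaging, job, nets gives the robot as it stands. The module is installed in compiled form; this text tells all that it offers.
- The arm moves only by the tool carry_out, never from a script. Its arguments are lists of equal length, an entry for each row: "linear": the shift along the tool's x, y, z in mm, a list of three; "rotation": the turn, a rotation vector about the tool's x, y, z in degrees, a list of three. A call has 1 to 20 rows; each row shifts and turns the commanded pose from where the row before left it, along the tool's axes as they then stand; what a row does not reach is not made up. A row lasts 1/12 s, in which the tool goes at most 41.7 mm and 7.16 degrees, less where a joint would pass 70% of its speed; a pose out of reach is approached as far as the arm can. A call is refused whole if a number of a shift passes 41.7 or a number of a turn 7.16, either way. A call with a gripper value outside its range is refused whole. "jaw" is the opening, from 0 (shut) to 1 (fully open), set as the call begins (left out, the last holds). The fingers move at their own pace and stop on an object; "force" is the grip in N (left out, the last holds). Time passes only in rows, so rows that do not move let the fingers close. It gives the time, the measured TCP pose, the force, the opening and the grip force at its end, in the units of the state.
- telemetry.get_state(): the state, without advancing time (a new reading comes with each control period).
- imaging.grab_frame(name): name is "side" or "top"; returns the picture (480x640x3 uint8, red, green, blue); there is no depth.
- imaging.camera_info(name): a dict with "camera_matrix" (3x3 intrinsics, pixels), "k1" (the pictures are not rectified: a ray, as slopes to the right and down, at radius r is drawn at 1 + k1 r^2 times it, then the intrinsics apply), "R" (3x3) and "t" (3): a world point X has camera coordinates R X + t. Camera axes: x right, y down, z forward; pixel columns grow to the right and rows downward; lengths in m; the calibration is good to about 2 mm. A picture is of the moment at which its call begins. camera_info takes no time and is no camera call.
- job.finish_job(): hands the job in; it is judged then, once.
Trained networks look in the newest picture that a camera, given by its name, has taken for a name from the list of things; names that differ only in an ending like _2 or _b are one class to them, and where a whole thing is asked for, a point or a joint stands for the part that bears it (a point fixed in the world has none). Each returns a list of dicts, best first, with "p" (0 to 1); they miss things now and then, are a little off and sometimes report something else, mostly with a low value. They report only what shows in the picture. A call takes as long as a camera call.
- nets.outline_of(camera, query): "pixels" (480x640 bool, what is visible of it) and "box" ([left, top, width, height] in pixels, round what is visible of it).
- nets.spot_point(camera, query): "point" ([row, column] in pixels: a listed point, or the origin of a listed thing).
The state is a dict: "clock": time; "joint_positions": joint angles; "qd": joint speeds; "tau": joint torques, N m; "position": TCP position; "eef_rot": TCP orientation; "force": force on the tool from outside, world axes, zero at the start; "moment": the same for the moment, N m; "grip_width": finger opening in m; "finger_force": force on a finger pad.
Only numpy, scipy, OpenCV 4.12 (cv2) and the standard library are available. Lean on these libraries where they do the work, as an engineer would, in place of code of your own. Each camera call takes 0.05 s, during which the arm holds its last target. There are 200 camera calls.

## Working session

There is one attempt and no reset: what is moved stays moved. The work goes in short steps, Python scripts to look and compute and a tool call to move; the robot and the scene stay as the last step left them, time stands still between calls to the robot, and variables do not carry over. Pictures are saved under pics/ and viewed, at most 14 in all, crops included, and the job is handed in when it is done.

Besides the shell and the picture viewer there is one more tool, called in YAML: its name, and indented under it one key for each argument. carry_out: Moves the arm, as the interface text tells. Its arguments: {"type":"object","properties":{"linear":{"type":"array"},"rotation":{"type":"array"},"jaw":{"type":"number"},"force":{"type":"number"}},"required":["linear","rotation"]}

```bash
mkdir -p pics
cat > h.py <<'E'
import numpy as np, cv2
from scipy.spatial.transform import Rotation as Ro
from cell import telemetry, imaging, job, nets
def grab(cam,name=None):
    im=imaging.grab_frame(cam)
    if name: cv2.imwrite('pics/'+name+'.png',im[:,:,::-1])
    return im
def ray(cam,u,v):
    c=imaging.camera_info(cam);K=np.array(c['camera_matrix']);R=np.array(c['R']);t=np.array(c['t'])
    d=np.array([(u-K[0,2])/K[0,0],(v-K[1,2])/K[1,1]]);s=d.copy()
    for _ in range(20): s=d/(1+c['k1']*(s@s))
    return -R.T@t, R.T@np.array([s[0],s[1],1])
def at_z(cam,u,v,z):
    o,d=ray(cam,u,v); return o+d*(z-o[2])/d[2]
def proj(cam,X):
    c=imaging.camera_info(cam);K=np.array(c['camera_matrix']);p=np.array(c['R'])@np.array(X)+np.array(c['t'])
    s=p[:2]/p[2];s=s*(1+c['k1']*(s@s));return np.array([K[0,0]*s[0]+K[0,2],K[1,1]*s[1]+K[1,2]])
def tool():
    s=telemetry.get_state();return np.array(s['position']),Ro.from_quat(s['eef_rot'])
E
python3 - <<'E'
from h import *
np.set_printoptions(precision=3,suppress=True)
for c in('side','top'):
    grab(c,c+'0');i=imaging.camera_info(c);print(c,i['k1'],-np.array(i['R']).T@np.array(i['t']),np.array(i['R']).tolist())
    for q,z in (('spacer0',.024),('scoop',0.005),('scoop_grip',.073),('scoop_lip',.027),('funnel_rim',.182),('jar_floor',.01),('knob_grip',.088),('spray_can',0),('screwdriver',0),('ring_gauge',0),('mat',0),('stage',0)):
        for r in nets.spot_point(c,q)[:8]:
            v,u=r['point'];
            if r['p']>.2: print(q,round(r['p'],2),round(u),round(v),at_z(c,u,v,z))
s=telemetry.get_state();print(s)
E
```

```text
side -0.027685451707180262 [0.149 0.668 1.045] [[-0.8086752198571238, -0.5879711139558906, 0.018285457131322975], [-0.45575654319437525, 0.6065730129470259, -0.651425477932726], [0.37192789909409313, -0.5351253583206799, -0.7584922469990169]]
spacer0 0.68 348 232 [ 0.613 -0.095  0.024]
spacer0 0.62 278 268 [0.673 0.078 0.024]
spacer0 0.61 298 283 [0.616 0.081 0.024]
spacer0 0.55 326 218 [ 0.677 -0.099  0.024]
spacer0 0.54 324 257 [ 0.612 -0.006  0.024]
spacer0 0.52 294 235 [ 0.704 -0.017  0.024]
scoop 0.89 390 301 [ 0.443 -0.006  0.005]
scoop_grip 0.93 409 253 [ 0.457 -0.088  0.073]
scoop_grip 0.23 349 232 [ 0.588 -0.059  0.073]
scoop_lip 0.84 380 315 [0.437 0.05  0.027]
funnel_rim 0.6 259 406 [0.452 0.39  0.182]
jar_floor 0.91 266 452 [0.447 0.393 0.01 ]
knob_grip 0.91 460 178 [ 0.472 -0.333  0.088]
spray_can 0.59 215 344 [0.667 0.284 0.   ]
screwdriver 0.96 252 229 [0.804 0.01  0.   ]
ring_gauge 0.64 366 183 [ 0.677 -0.271  0.   ]
mat 0.8 384 307 [0.447 0.011 0.   ]
mat 0.45 392 300 [ 0.443 -0.014  0.   ]
stage 0.82 312 257 [ 0.645 -0.006  0.   ]
top 0.004367925500335699 [0.551 0.0
[... 894 characters left out ...]
 [ 0.641 -0.004  0.   ]
screwdriver 0.79 330 157 [ 0.802 -0.004  0.   ]
screwdriver 0.55 336 220 [ 0.651 -0.019  0.   ]
ring_gauge 0.82 449 211 [ 0.676 -0.284  0.   ]
mat 0.22 335 199 [ 0.702 -0.016  0.   ]
stage 0.83 331 223 [ 0.645 -0.007  0.   ]
{'clock': 1.3, 'joint_positions': array([ 1.016,  0.342,  1.524, -0.   ,  1.275, -0.146]), 'qd': array([ 0.   , -0.   ,  0.   , -0.002, -0.   , -0.001]), 'tau': array([  0.001, -43.113, -24.448,   0.072,   0.048,   0.   ]), 'position': array([0.209, 0.482, 0.227]), 'eef_rot': array([0.203, 0.979, 0.   , 0.   ]), 'force': array([0.329, 0.156, 0.433]), 'moment': array([-0.024,  0.019, -0.019]), 'finger_force': 0.0, 'grip_width': 0.09174530083873819}
```

Run:
```python
import cv2
for n in('top','side'):
    a=cv2.imread(f'pics/{n}0.png'); cv2.imwrite(f'pics/{n}0b.png',cv2.resize(a,(800,600),interpolation=cv2.INTER_CUBIC))
a=cv2.imread('pics/top0.png')[185:255,270:390];cv2.imwrite('pics/spc.png',cv2.resize(a,(800,467),interpolation=cv2.INTER_CUBIC))
```

```text
(no output)
```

View pics/top0b.png

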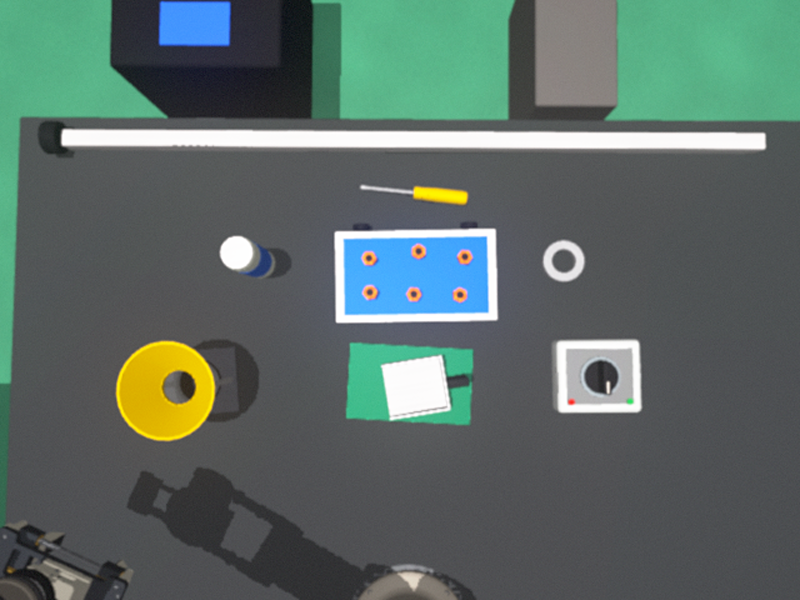

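View pics/side0b.png

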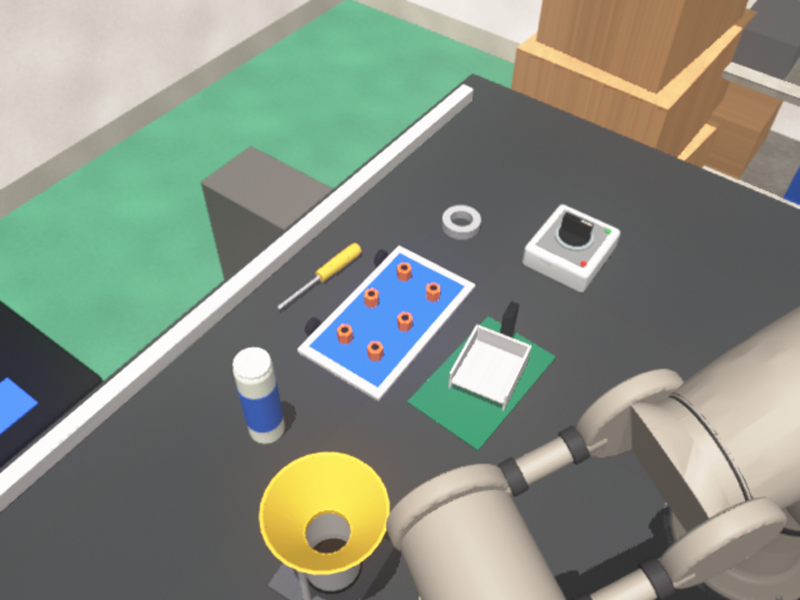

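View pics/spc.png

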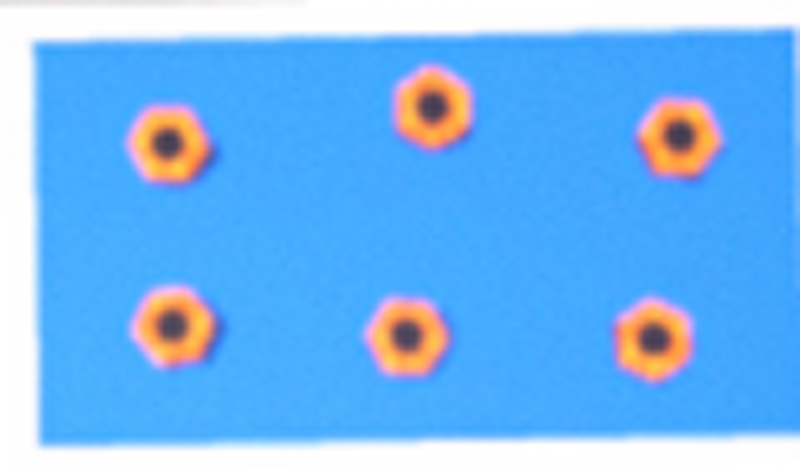

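The top view shows six spacers on the stage (2x3 at about columns 294–369 and rows 199–236). The scoop's nose points left (+y) and its fin right, the funnel is far left, and the pod is on the right. The side view agrees.

```bash
cat >> h.py <<'E'
def spacers(cam,zt):
    im=imaging.grab_frame(cam);hsv=cv2.cvtColor(im,cv2.COLOR_RGB2HSV)
    m=((hsv[...,0]<16)&(hsv[...,1]>110)&(hsv[...,2]>120)).astype(np.uint8)
    m=cv2.morphologyEx(m,cv2.MORPH_CLOSE,np.ones((5,5)))
    n,l,s,c=cv2.connectedComponentsWithStats(m);out=[]
    for i in range(1,n):
        if 40<s[i,4]<400: out.append((s[i,4],c[i],at_z(cam,*c[i],zt),l==i))
    return im,out
E
cat > m1.py <<'E'
from h import *
np.set_printoptions(precision=4,suppress=True)
for cam in('top','side'):
    im,o=spacers(cam,.030 if cam=='top' else .024)
    for a,c,X,mk in o:
        best=''
        if cam=='top':
            # hex orientation: soft orange-ness vs blue, fit rendered top hexagon
            f=im.astype(float);w=np.clip((f[...,0]-f[...,2]+150)/300,0,1)
            u0,v0=int(c[0])-9,int(c[1])-9;S=8
            big=cv2.resize(w[v0:v0+19,u0:u0+19],None,fx=S,fy=S,interpolation=cv2.INTER_CUBIC)
            res=[]
            for ang in range(0,60,5):
                for dx in(-.002,-.001,0,.001,.002):
                    for dy in(-.002,-.001,0,.001,.002):
                        P=[((proj(cam,[X[0]+dx+.01386*np.cos(np.radians(ang+30+60*k)),X[1]+dy+.01386*np.sin(np.radians(ang+30+60*k)),.036])-[u0,v0]+.5)*S) for k in range(6)]
                        t=np.zeros(big.shape);cv2.fillPoly(t,[np.array(P).astype(np.int32)],1.)
                        cv2.circle(t,tuple(int(q) for q in np.mean(P,0)),20,0.5,-1)
                        res.append((np.corrcoef(t.ravel(),big.ravel())[0,1],ang,X[0]+dx,X[1]+dy))
            res.sort(reverse=True);best=np.array(res[:3])
        print(cam,a,c,X,'\n',best)
E
python3 m1.py
python3 - <<'E'
from h import *
for cam in('top','side'):
    im=grab(cam)
    for q in('scoop','scoop_grip','knob_grip'):
        r=nets.outline_of(cam,q)
        if r:
            m=r[0]['pixels'];print(cam,q,r[0]['p'],r[0]['box'],m.sum())
# candidate scoop features: project model at several yaw for later check
    r=nets.outline_of(cam,'mat')
    if r and cam=='top':
        g=(im[...,1]>im[...,0]+30)&(im[...,1]>im[...,2]+10);g[:260]=0;g[360:]=0;g[:,:270]=0;g[:,390:]=0
        v,u=np.nonzero(g);b=cv2.minAreaRect(np.c_[u,v].astype(np.float32));print('mat',[at_z('top',*p,.005) for p in cv2.boxPoints(b)],at_z('top',*b[0],.005))
        w=(im.min(2)>150);w[:270]=0;w[345:]=0;w[:,:295]=0;w[:,375:]=0
        v,u=np.nonzero(w);b=cv2.minAreaRect(np.c_[u,v].astype(np.float32));print('scooprim',[at_z('top',*p,.05)for p in cv2.boxPoints(b)],at_z('top',*b[0],.05))
        d=(im.max(2)<45);d[:290]=0;d[320:]=0;d[:,350:]&=True;d[:,:352]=0;d[:,382:]=0
        v,u=np.nonzero(d);print('fin',u.min(),u.max(),v.min(),v.max(),at_z('top',u.mean(),v.mean(),.085))
E
```

```text
top 79 [334.2152 201.0633] [ 0.6935 -0.0143  0.03  ] 
 [[ 0.9337 35.      0.6935 -0.0143]
 [ 0.9337 30.      0.6935 -0.0143]
 [ 0.9334 35.      0.6935 -0.0153]]
top scoop 0.97 [305.6, 286.5, 70.1, 50.6] 2307
top scoop_grip 0.8 [302.2, 283.3, 71.0, 52.2] 2408
top knob_grip 0.91 [466.9, 285.6, 26.5, 31.5] 586
mat [array([0.38343126, 0.11934449, 0.005     ]), array([0.5264703 , 0.11315792, 0.005     ]), array([ 0.51557396, -0.12072678,  0.005     ]), array([ 0.37288687, -0.11322562,  0.005     ])] [ 0.44937288 -0.00047253  0.005     ]
scooprim [array([0.48745498, 0.05166607, 0.05      ]), array([ 0.50653262, -0.05762497,  0.05      ]), array([ 0.40741752, -0.07467821,  0.05      ]), array([0.38842186, 0.03414783, 0.05      ])] [ 0.44734823 -0.01164107  0.05      ]Traceback (most recent call last):
  File "m1.py", line 16, in <module>
    P=[((proj(cam,[X[0]+dx+.01386*np.cos(np.radians(ang+30+60*k)),X[1]+dy+.01386*np.sin(np.radians(ang+30+60*k)),.036])-[u0,v0]+.5)*S) for k in range(6)]
         ~~~~^^^^^^^^^^^^^^^^^^^^^^^^^^^^^^^^^^^^^^^^^^^^^^^^^^^^^^^^^^^^^^^^^^^^^^^^^^^^^^^^^^^^^^^^^^^^^^^^^^^^^^^^^^
  File "h.py", line 16, in proj
    c=imaging.camera_info(cam);K=np.array(c['camera_matrix']);p=np.array(c['R'])@np.array(X)+np.array(c['t'])
ValueError: time passes only in moves, steps and waits
Traceback (most recent call last):
ValueError: zero-size array to reduction operation minimum which has no identity
```

carry_out:
  linear:
    - [0,0,-40]
    - [0,0,0]
    - [0,0,0]
    - [0,0,0]
    - [0,0,0]
  rotation:
    - [0,0,7]
    - [0,0,7]
    - [0,7,0]
    - [0,7,0]
    - [0,0,0]

```text
clock: 2.02
position: [0.2106, 0.4806, 0.2664]
eef_rot: [0.32, 0.939, 0.04, -0.117]
force: [0.8, -0.1, -0.6]
grip_width: 0.0917
finger_force: 0.0
```

```bash
python3 -c "
from h import *
s=telemetry.get_state();print(s['joint_positions'],s['position'],Ro.from_quat(s['eef_rot']).as_matrix())"
```

```text
[ 0.85887828  0.29487358  1.50801961  0.25404204  1.359682   -0.11100817] [0.21057439 0.48063519 0.26638727] [[-7.67427702e-01  6.10748203e-01 -1.95041930e-01]
 [ 5.92011785e-01  7.91824832e-01  1.50118227e-01]
 [ 2.46123481e-01 -2.62235113e-04 -9.69238445e-01]]
```

```bash
sed -i 's/imaging.camera_info(cam)/info(cam)/' h.py; sed -i '4i import functools\ninfo=functools.lru_cache(None)(imaging.camera_info)' h.py; python3 m1.py
```

```text
top 79 [334.2152 201.0633] [ 0.6935 -0.0143  0.03  ] 
 [[ 0.9338 35.      0.6935 -0.0143]
 [ 0.9338 30.      0.6935 -0.0143]
 [ 0.9336 35.      0.6935 -0.0153]]
top 85 [371.2471 205.4353] [ 0.684  -0.0993  0.03  ] 
 [[ 0.9385 55.      0.684  -0.0993]
 [ 0.9345  0.      0.684  -0.0993]
 [ 0.9322 50.      0.684  -0.0993]]
top 78 [295.3205 206.3974] [0.6805 0.075  0.03  ] 
 [[ 0.9316  0.      0.6805  0.076 ]
 [ 0.9312 55.      0.6805  0.076 ]
 [ 0.9308  5.      0.6805  0.076 ]]
top 76 [296.0132 233.7895] [0.6175 0.0728 0.03  ] 
 [[ 0.9334 15.      0.6175  0.0728]
 [ 0.9317 10.      0.6175  0.0728]
 [ 0.9311  5.      0.6175  0.0728]]
top 78 [330.8462 235.1795] [ 0.6149 -0.0071  0.03  ] 
 [[ 0.9393  0.      0.6149 -0.0061]
 [ 0.9388 55.      0.6149 -0.0071]
 [ 0.9387  0.      0.6149 -0.0071]]
top 77 [367.4545 235.8052] [ 0.6141 -0.0909  0.03  ] 
 [[ 0.9401 35.      0.6141 -0.0909]
 [ 0.9401 40.      0.6141 -0.0909]
 [ 0.9385 30.      0.6141 -0.0909]]
side 120 [322.8  216.85] [ 0.6843 -0.0983  0.024 ] 
 
side 119 [346.3025 233.2101] [ 0.6136 -0.09    0.024 ] 
 
side 125 [296.576 237.856] [ 0.6935 -0.0129  0.024 ] 
 
side 125 [323.504 256.72 ] [ 0.6148 -0.0055  0.024 ] 
 
side 139 [275.4748 266.6691] [0.6802 0.0773 0.024 ] 
 
side 138 [299.7826 280.413 ] [0.6171 0.0751 0.024 ]
```

```bash
cat >> h.py <<'E'
def plan(P,ang,frm=None,fa=None):
    """tool-down plan: z-turn (deg) to bring tool y to world angle ang, then shift in tool axes (mm)"""
    p,r=tool();m=r.as_matrix()
    if frm is not None: p=np.array(frm)
    a0=np.degrees(np.arctan2(m[1,1],m[0,1])) if fa is None else fa
    d=(ang-a0+90)%180-90; a=np.radians(a0+d)
    ex=np.array([-np.sin(a),np.cos(a),0]) # placeholder
    y=np.array([np.cos(a),np.sin(a),0]);z=np.array([0,0,-1.]);x=np.cross(y,z)
    D=(np.array(P)-p)*1000
    print('turn z',round(-d,1),'shift',np.round([x@D,y@D,z@D],1),'end angle',round(a0+d,1),'tilt',np.round(np.degrees(np.arccos(-m[2,2])),2))
SC=np.array([.447,-.012]);SY=np.radians(99.9)
def slot(x,y): 
    return SC+np.array([np.cos(SY)*x-np.sin(SY)*y,np.sin(SY)*x+np.cos(SY)*y])/1000
E
python3 -c "
from h import *
plan([.6173,.074,.10],72)
for x in(-16,33):
  for y in(-29,0,29): print(x,y,slot(x,y))"
```

```text
turn z -19.6 shift [-513.4 -261.1  166.5] end angle 72.0 tilt 13.86
-16 -29 [ 0.47831904 -0.02277581]
-16 0 [ 0.44975087 -0.02776175]
-16 29 [ 0.4211827  -0.03274769]
33 -29 [0.46989451 0.02549455]
33 0 [0.44132634 0.02050861]
33 29 [0.41275817 0.01552266]
```

carry_out:
  linear:
    - [0,0,0]
    - [0,0,0]
    - [0,0,0]
    - [0,0,0]
    - [0,0,0]
    - [-34.2,-17.4,0]
    - [-34.2,-17.4,0]
    - [-34.2,-17.4,0]
    - [-34.2,-17.4,0]
    - [-34.2,-17.4,0]
    - [-34.2,-17.4,0]
    - [-34.2,-17.4,10]
    - [-34.2,-17.4,20]
    - [-34.2,-17.4,20]
    - [-34.2,-17.4,20]
    - [-34.2,-17.4,20]
    - [-34.2,-17.4,20]
    - [-34.2,-17.4,20]
    - [-34.2,-17.4,20]
    - [-34.2,-17.4,16]
  rotation:
    - [0,-7,0]
    - [0,-7,0]
    - [0,0,-6.5]
    - [0,0,-6.5]
    - [0,0,-6.6]
    - [0,0,0]
    - [0,0,0]
    - [0,0,0]
    - [0,0,0]
    - [0,0,0]
    - [0,0,0]
    - [0,0,0]
    - [0,0,0]
    - [0,0,0]
    - [0,0,0]
    - [0,0,0]
    - [0,0,0]
    - [0,0,0]
    - [0,0,0]
    - [0,0,0]
  jaw: 0.55

```text
clock: 3.78
position: [0.6108, 0.0833, 0.1046]
eef_rot: [0.154, 0.988, -0.001, -0.0]
force: [0.5, 1.1, 0.3]
grip_width: 0.0506
finger_force: 0.0
```

```bash
python3 -c "
from h import *
plan([.6173,.074,.017],72)
print(telemetry.get_state()['joint_positions'])
for c in('side','top'):
  for r in spacers(c,.024 if c=='side' else .03)[1]:print(c,r[0],r[2])"
```

```text
turn z 0.3 shift [-9.  -6.8 87.6] end angle 72.0 tilt 0.13
[ 0.01245265  0.61958612  1.41804658 -0.00253294  1.10455302 -1.24839824]
side 103 [ 0.61157817 -0.08856446  0.024     ]
side 144 [ 0.61434354 -0.0046294   0.024     ]
side 69 [0.67369351 0.0809721  0.024     ]
side 148 [0.61738605 0.07537516 0.024     ]
top 58 [ 0.69258019 -0.01532473  0.03      ]
top 73 [ 0.68304067 -0.09907885  0.03      ]
top 61 [ 0.61344903 -0.09047511  0.03      ]
```

carry_out:
  linear:
    - [0,0,0]
    - [0,0,30]
    - [0,0,13]
    - [0,0,0]
    - [0,0,0]
  rotation:
    - [0,0,0]
    - [0,0,0]
    - [0,0,0]
    - [0,0,0]
    - [0,0,0]

```text
clock: 4.3
position: [0.6096, 0.0851, 0.0637]
eef_rot: [0.154, 0.988, -0.0, 0.0]
force: [0.5, -0.1, 0.5]
grip_width: 0.0505
finger_force: 0.0
```

```bash
python3 -c "
from h import *
plan([.6173,.0745,.017],72)"
```

```text
turn z 0.3 shift [-10.6  -7.7  46.7] end angle 72.0 tilt 0.03
```

carry_out:
  linear:
    - [-10.6,-7.7,0]
    - [0,0,20]
    - [0,0,18]
    - [0,0,8.7]
    - [0,0,0]
    - [0,0,0]
  rotation:
    - [0,0,0]
    - [0,0,0]
    - [0,0,0]
    - [0,0,0]
    - [0,0,0]
    - [0,0,0]

```text
clock: 4.8
position: [0.6185, 0.0726, 0.0171]
eef_rot: [0.155, 0.988, 0.0, 0.001]
force: [0.0, 0.7, 0.1]
grip_width: 0.0499
finger_force: 0.0
```

carry_out:
  linear:
    - [0,0,0]
    - [0,0,0]
    - [0,0,0]
    - [0,0,0]
    - [0,0,-20]
    - [0,0,-30]
    - [0,0,-30]
    - [0,0,-13]
    - [0,0,0]
  rotation:
    - [0,0,0]
    - [0,0,0]
    - [0,0,0]
    - [0,0,0]
    - [0,0,0]
    - [0,0,0]
    - [0,0,0]
    - [0,0,0]
    - [0,0,0]
  jaw: 0.1
  force: 15

```text
clock: 5.55
position: [0.6201, 0.0728, 0.1136]
eef_rot: [0.155, 0.988, 0.001, 0.004]
force: [-0.3, 1.5, -0.1]
grip_width: 0.0242
finger_force: 15.0
```

```bash
python3 -c "
from h import *
plan(list(slot(-16,-29))+[.11],99.9)
print(telemetry.get_state()['joint_positions'])"
```

```text
turn z -27.7 shift [156.1 -69.7   3.6] end angle 99.9 tilt 0.45
[-5.88645901e-03  6.18491445e-01  1.39200659e+00  6.73591732e-05
  1.12327492e+00 -1.26577645e+00]
```

carry_out:
  linear:
    - [0,0,0]
    - [0,0,0]
    - [0,0,0]
    - [0,0,0]
    - [26,-11.6,0]
    - [26,-11.6,0]
    - [26,-11.6,0]
    - [26,-11.6,0]
    - [26,-11.6,0]
    - [26,-11.6,0]
    - [0,0,0]
    - [0,0,0]
  rotation:
    - [0,0,-6.9]
    - [0,0,-6.9]
    - [0,0,-6.9]
    - [0,0,-7]
    - [0,0,0]
    - [0,0,0]
    - [0,0,0]
    - [0,0,0]
    - [0,0,0]
    - [0,0,0]
    - [0,0,0]
    - [0,0,0]

```text
clock: 6.55
position: [0.475, -0.0231, 0.1087]
eef_rot: [-0.085, 0.996, 0.0, -0.001]
force: [-0.1, -0.3, 0.7]
grip_width: 0.0239
finger_force: 15.0
```

```bash
python3 -c "
from h import *
plan(list(slot(-16,-29))+[.034],99.9)
print(telemetry.get_state()['joint_positions'])"
```

```text
turn z -0.1 shift [-3.3 -0.3 74.7] end angle 99.9 tilt 0.07
[-2.09974156e-01  3.91381581e-01  1.81950309e+00  2.13087956e-04
  9.31967872e-01 -1.95142393e+00]
```

carry_out:
  linear:
    - [-3.3,0,10]
    - [0,0,25]
    - [0,0,25]
    - [0,0,14.7]
    - [0,0,0]
    - [0,0,0]
  rotation:
    - [0,0,0]
    - [0,0,0]
    - [0,0,0]
    - [0,0,0]
    - [0,0,0]
    - [0,0,0]

```text
clock: 7.05
position: [0.4795, -0.0214, 0.0333]
eef_rot: [-0.087, 0.996, 0.0, -0.001]
force: [-0.4, -0.4, -0.3]
grip_width: 0.024
finger_force: 15.0
```

carry_out:
  linear:
    - [0,0,0]
    - [0,0,0]
    - [0,0,0]
    - [0,0,-10]
    - [0,0,-25]
    - [0,0,-30]
    - [0,0,-10]
    - [0,0,0]
  rotation:
    - [0,0,0]
    - [0,0,0]
    - [0,0,0]
    - [0,0,0]
    - [0,0,0]
    - [0,0,0]
    - [0,0,0]
    - [0,0,0]
  jaw: 0.34

```text
clock: 7.72
position: [0.4815, -0.0224, 0.1129]
eef_rot: [-0.086, 0.996, -0.001, 0.004]
force: [0.0, -0.6, 0.1]
grip_width: 0.0313
finger_force: 0.0
```

```bash
python3 -c "
from h import *
plan([.6149,-.006,.07],119)
for c in('side','top'):
  for r in spacers(c,.024 if c=='side' else .03)[1]:print(c,r[0],r[2])
import cv2
a=grab('side');cv2.imwrite('pics/p1.png',cv2.resize(a[180:360,230:470,::-1],(800,600),interpolation=cv2.INTER_CUBIC))"
```

```text
turn z -19.1 shift [-124.6  -50.3   42.9] end angle 119.0 tilt 0.43
side 120 [ 0.68428021 -0.09834359  0.024     ]
side 120 [ 0.61344837 -0.08988258  0.024     ]
side 125 [ 0.69353849 -0.01292788  0.024     ]
side 125 [ 0.61478308 -0.00547675  0.024     ]
side 133 [0.68078781 0.07735762 0.024     ]
side 134 [ 0.47106841 -0.04249329  0.024     ]
top 69 [ 0.69290171 -0.01377776  0.03      ]
top 64 [ 0.68248924 -0.10016411  0.03      ]
top 47 [0.67801492 0.07416542 0.03      ]
top 49 [ 0.61592424 -0.00787854  0.03      ]
top 53 [ 0.61406539 -0.0899217   0.03      ]
```

View pics/p1.png

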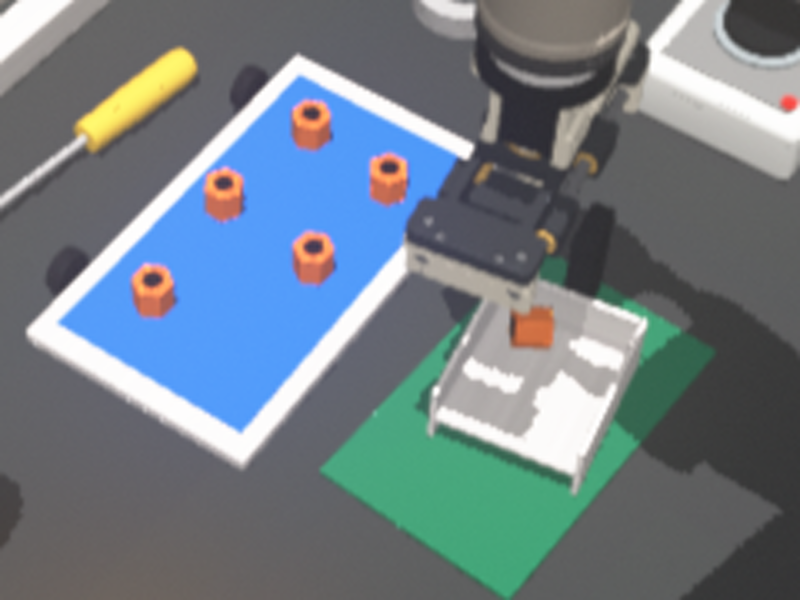

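Five spacers still stand on the stage. The first lies on its side at the back of the scoop (crop ~530,325). Next is the centre-front one.

carry_out:
  linear:
    - [0,0,0]
    - [0,0,0]
    - [0,0,0]
    - [-25,-10,0]
    - [-25,-10,0]
    - [-25,-10,0]
    - [-25,-10,20]
    - [-24.6,-10.3,23]
    - [0,0,0]
    - [0,0,0]
    - [0,0,0]
  rotation:
    - [0,0,-6.4]
    - [0,0,-6.4]
    - [0,0,-6.4]
    - [0,0,0]
    - [0,0,0]
    - [0,0,0]
    - [0,0,0]
    - [0,0,0]
    - [0,0,0]
    - [0,0,0]
    - [0,0,0]
  jaw: 0.55

```text
clock: 8.78
position: [0.6116, -0.0054, 0.0654]
eef_rot: [-0.251, 0.968, 0.001, -0.001]
force: [-0.3, 0.8, -0.0]
grip_width: 0.0506
finger_force: 0.0
```

```bash
python3 -c "
from h import *
plan([.6149,-.006,.017],119)
plan(list(slot(-16,0))+[.11],99.9,[.6149,-.006,.11],119)"
```

```text
turn z 0.1 shift [-2.6 -2.2 48.4] end angle 119.0 tilt 0.16
turn z 19.1 shift [166.4   7.    0. ] end angle 99.9 tilt 0.16
```

carry_out:
  linear:
    - [-2.6,-2.2,10]
    - [0,0,20]
    - [0,0,12]
    - [0,0,6.4]
    - [0,0,0]
    - [0,0,0]
  rotation:
    - [0,0,0]
    - [0,0,0]
    - [0,0,0]
    - [0,0,0]
    - [0,0,0]
    - [0,0,0]

```text
clock: 9.28
position: [0.616, -0.0062, 0.0184]
eef_rot: [-0.251, 0.968, 0.0, 0.0]
force: [0.3, -0.2, -0.2]
grip_width: 0.0503
finger_force: 0.0
```

carry_out:
  linear:
    - [0,0,0]
    - [0,0,0]
    - [0,0,0]
    - [0,0,0]
    - [0,0,-20]
    - [0,0,-30]
    - [0,0,-30]
    - [0,0,-13]
    - [0,0,0]
    - [0,0,0]
    - [0,0,0]
    - [27.7,1.2,0]
    - [27.7,1.2,0]
    - [27.7,1.2,0]
    - [27.7,1.2,0]
    - [27.7,1.2,0]
    - [27.7,1.2,0]
    - [0,0,0]
    - [0,0,0]
  rotation:
    - [0,0,0]
    - [0,0,0]
    - [0,0,0]
    - [0,0,0]
    - [0,0,0]
    - [0,0,0]
    - [0,0,0]
    - [0,0,0]
    - [0,0,6.4]
    - [0,0,6.4]
    - [0,0,6.4]
    - [0,0,0]
    - [0,0,0]
    - [0,0,0]
    - [0,0,0]
    - [0,0,0]
    - [0,0,0]
    - [0,0,0]
    - [0,0,0]
  jaw: 0.1

```text
clock: 10.87
position: [0.4505, -0.0276, 0.1117]
eef_rot: [-0.086, 0.996, -0.0, 0.0]
force: [0.8, 0.6, -0.3]
grip_width: 0.0239
finger_force: 15.0
```

```bash
python3 -c "
from h import *
plan(list(slot(-16,0))+[.034],99.9)"
```

```text
turn z -0.1 shift [ 0.8  0.  77.7] end angle 99.9 tilt 0.05
```

carry_out:
  linear:
    - [0,0,15]
    - [0,0,25]
    - [0,0,25]
    - [0,0,13]
    - [0,0,0]
    - [0,0,0]
  rotation:
    - [0,0,0]
    - [0,0,0]
    - [0,0,0]
    - [0,0,0]
    - [0,0,0]
    - [0,0,0]

```text
clock: 11.37
position: [0.4522, -0.0275, 0.0326]
eef_rot: [-0.086, 0.996, 0.0, 0.0]
force: [-0.1, 0.3, 0.5]
grip_width: 0.0241
finger_force: 14.7
```

carry_out:
  linear:
    - [0,0,0]
    - [0,0,0]
    - [0,0,0]
    - [0,0,-10]
    - [0,0,-25]
    - [0,0,-30]
    - [0,0,-10]
    - [0,0,0]
    - [0,0,0]
  rotation:
    - [0,0,0]
    - [0,0,0]
    - [0,0,0]
    - [0,0,0]
    - [0,0,0]
    - [0,0,0]
    - [0,0,0]
    - [0,0,0]
    - [0,0,0]
  jaw: 0.34

```text
clock: 12.12
position: [0.4514, -0.0276, 0.1086]
eef_rot: [-0.086, 0.996, -0.0, 0.001]
force: [-0.3, -0.6, 0.6]
grip_width: 0.0309
finger_force: 0.0
```

```bash
python3 -c "
from h import *
plan([.6139,-.0905,.07],96)
for c in('side','top'):
  for r in spacers(c,.024 if c=='side' else .03)[1]:print(c,r[0],r[2])"
```

```text
turn z 3.9 shift [-155.1  -79.6   38.6] end angle 96.0 tilt 0.11
side 118 [ 0.68418319 -0.09852439  0.024     ]
side 119 [ 0.61358378 -0.0899582   0.024     ]
side 124 [ 0.69358961 -0.01306892  0.024     ]
side 133 [0.68078781 0.07735762 0.024     ]
side 214 [ 0.45980869 -0.03379518  0.024     ]
top 69 [ 0.69290171 -0.01377776  0.03      ]
top 65 [ 0.68266892 -0.10010675  0.03      ]
top 48 [0.67813332 0.0743429  0.03      ]
top 60 [ 0.61313861 -0.09025806  0.03      ]
top 51 [ 0.48441959 -0.04506921  0.03      ]
```

Next F, at the front right of the stage.

carry_out:
  linear:
    - [0,0,0]
    - [-26,-13.2,0]
    - [-26,-13.2,0]
    - [-26,-13.2,0]
    - [-26,-13.2,0]
    - [-26,-13.2,18]
    - [-25.5,-13.6,20]
    - [0,0,0]
    - [0,0,0]
    - [0,0,0]
  rotation:
    - [0,0,3.9]
    - [0,0,0]
    - [0,0,0]
    - [0,0,0]
    - [0,0,0]
    - [0,0,0]
    - [0,0,0]
    - [0,0,0]
    - [0,0,0]
    - [0,0,0]
  jaw: 0.55

```text
clock: 13.05
position: [0.6128, -0.0901, 0.0689]
eef_rot: [-0.052, 0.999, 0.001, -0.001]
force: [-0.7, -0.3, -0.1]
grip_width: 0.0505
finger_force: 0.0
```

```bash
python3 -c "
from h import *
plan([.6139,-.0905,.017],96)
plan(list(slot(-16,29))+[.11],99.9,[.6139,-.0905,.11],96)"
```

```text
turn z -0.0 shift [-1.  -0.5 51.9] end angle 96.0 tilt 0.17
turn z -3.9 shift [179.9  90.    0. ] end angle 99.9 tilt 0.17
```

carry_out:
  linear:
    - [-1,-0.5,13]
    - [0,0,20]
    - [0,0,12]
    - [0,0,6.5]
    - [0,0,0]
    - [0,0,0]
  rotation:
    - [0,0,0]
    - [0,0,0]
    - [0,0,0]
    - [0,0,0]
    - [0,0,0]
    - [0,0,0]

```text
clock: 13.55
position: [0.615, -0.0908, 0.0189]
eef_rot: [-0.052, 0.999, 0.0, 0.0]
force: [-0.2, -0.6, 0.3]
grip_width: 0.0506
finger_force: 0.0
```

carry_out:
  linear:
    - [0,0,0]
    - [0,0,0]
    - [0,0,0]
    - [0,0,0]
    - [0,0,-20]
    - [0,0,-30]
    - [0,0,-30]
    - [0,0,-15]
    - [0,0,0]
    - [25.7,12.9,0]
    - [25.7,12.9,0]
    - [25.7,12.9,0]
    - [25.7,12.9,0]
    - [25.7,12.9,0]
    - [25.7,12.9,0]
    - [25.7,12.9,0]
    - [0,0,0]
    - [0,0,0]
  rotation:
    - [0,0,0]
    - [0,0,0]
    - [0,0,0]
    - [0,0,0]
    - [0,0,0]
    - [0,0,0]
    - [0,0,0]
    - [0,0,0]
    - [0,0,-3.9]
    - [0,0,0]
    - [0,0,0]
    - [0,0,0]
    - [0,0,0]
    - [0,0,0]
    - [0,0,0]
    - [0,0,0]
    - [0,0,0]
    - [0,0,0]
  jaw: 0.1

```text
clock: 15.05
position: [0.4218, -0.0325, 0.1142]
eef_rot: [-0.086, 0.996, -0.0, 0.0]
force: [0.7, 0.1, 0.1]
grip_width: 0.0236
finger_force: 15.0
```

```bash
python3 -c "
from h import *
plan(list(slot(-16,29))+[.034],99.9)"
```

```text
turn z -0.0 shift [ 0.6 -0.1 80.2] end angle 99.9 tilt 0.05
```

carry_out:
  linear:
    - [0.6,0,15]
    - [0,0,25]
    - [0,0,25]
    - [0,0,15.5]
    - [0,0,0]
    - [0,0,0]
  rotation:
    - [0,0,0]
    - [0,0,0]
    - [0,0,0]
    - [0,0,0]
    - [0,0,0]
    - [0,0,0]

```text
clock: 15.55
position: [0.4228, -0.0333, 0.0328]
eef_rot: [-0.086, 0.996, 0.0, -0.0]
force: [0.2, -0.2, -0.5]
grip_width: 0.0247
finger_force: 14.7
```

carry_out:
  linear:
    - [0,0,0]
    - [0,0,0]
    - [0,0,0]
    - [0,0,-10]
    - [0,0,-25]
    - [0,0,-30]
    - [0,0,-10]
    - [0,0,0]
    - [0,0,0]
  rotation:
    - [0,0,0]
    - [0,0,0]
    - [0,0,0]
    - [0,0,0]
    - [0,0,0]
    - [0,0,0]
    - [0,0,0]
    - [0,0,0]
    - [0,0,0]
  jaw: 0.34

```text
clock: 16.3
position: [0.422, -0.033, 0.1087]
eef_rot: [-0.086, 0.996, -0.0, 0.001]
force: [0.4, 0.2, 0.4]
grip_width: 0.031
finger_force: 0.0
```

```bash
python3 -c "
from h import *
plan([.684,-.099,.07],117)
plan([.68,.0765,.07],118)
for c in('side','top'):
  for r in spacers(c,.024 if c=='side' else .03)[1]:print(c,r[0],r[2])
a=grab('side');cv2.imwrite('pics/p2.png',cv2.resize(a[180:360,230:470,::-1],(800,600),interpolation=cv2.INTER_CUBIC))"
```

```text
turn z -17.1 shift [-203.4 -177.8   38.7] end angle 117.0 tilt 0.12
turn z -18.1 shift [-279.1  -24.5   38.7] end angle 118.0 tilt 0.12
side 118 [ 0.68418319 -0.09852439  0.024     ]
side 123 [ 0.69372734 -0.01311838  0.024     ]
side 133 [0.68078781 0.07735762 0.024     ]
side 396 [ 0.44527734 -0.03543792  0.024     ]
top 69 [ 0.69290171 -0.01377776  0.03      ]
top 67 [ 0.68290968 -0.10010019  0.03      ]
top 48 [0.67813332 0.0743429  0.03      ]
top 215 [ 0.46606501 -0.03945574  0.03      ]
```

View pics/p2.png

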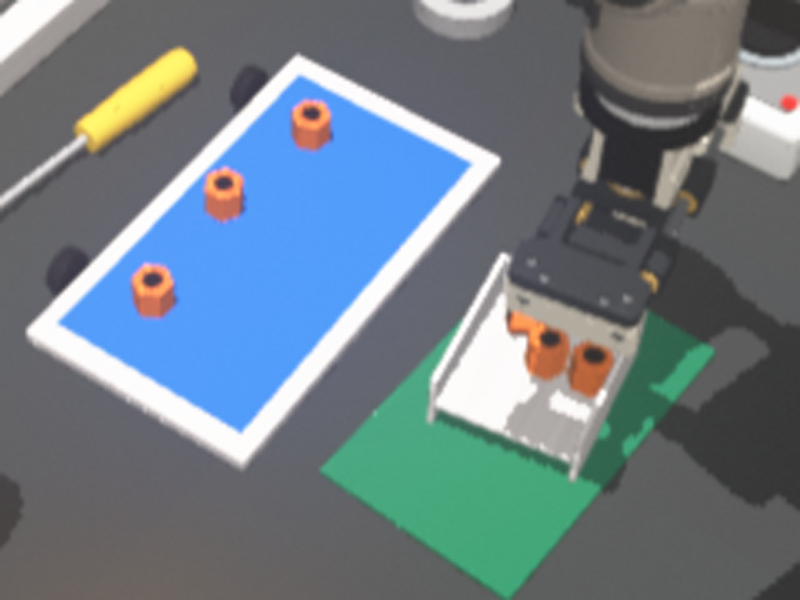

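Two spacers stand in the scoop (crop ~547,355 and 592,370) and one lies behind them. Three are left on the stage, so B is next.

carry_out:
  linear:
    - [0,0,0]
    - [0,0,0]
    - [0,0,0]
    - [-22.6,-19.8,0]
    - [-22.6,-19.8,0]
    - [-22.6,-19.8,0]
    - [-22.6,-19.8,0]
    - [-22.6,-19.8,0]
    - [-22.6,-19.8,0]
    - [-22.6,-19.8,0]
    - [-22.6,-19.7,18]
    - [-22.6,-19.7,20]
    - [0,0,0]
    - [0,0,0]
    - [0,0,0]
  rotation:
    - [0,0,-5.7]
    - [0,0,-5.7]
    - [0,0,-5.7]
    - [0,0,0]
    - [0,0,0]
    - [0,0,0]
    - [0,0,0]
    - [0,0,0]
    - [0,0,0]
    - [0,0,0]
    - [0,0,0]
    - [0,0,0]
    - [0,0,0]
    - [0,0,0]
    - [0,0,0]
  jaw: 0.55

```text
clock: 17.7
position: [0.6827, -0.099, 0.0689]
eef_rot: [-0.233, 0.972, 0.001, -0.001]
force: [-0.1, 0.2, 0.0]
grip_width: 0.0506
finger_force: 0.0
```

```bash
python3 -c "
from h import *
plan([.684,-.099,.017],117)
plan(list(slot(33,-29))+[.11],99.9,[.684,-.099,.11],117)"
```

```text
turn z -0.0 shift [-1.1 -0.6 51.9] end angle 117.0 tilt 0.15
turn z 17.1 shift [189.5 159.5   0. ] end angle 99.9 tilt 0.15
```

carry_out:
  linear:
    - [-1,-0.5,13]
    - [0,0,20]
    - [0,0,12]
    - [0,0,6.5]
    - [0,0,0]
    - [0,0,0]
  rotation:
    - [0,0,0]
    - [0,0,0]
    - [0,0,0]
    - [0,0,0]
    - [0,0,0]
    - [0,0,0]

```text
clock: 18.2
position: [0.6849, -0.0992, 0.019]
eef_rot: [-0.233, 0.972, -0.0, 0.0]
force: [0.2, -0.1, 0.6]
grip_width: 0.0508
finger_force: 0.0
```

carry_out:
  linear:
    - [0,0,0]
    - [0,0,0]
    - [0,0,0]
    - [0,0,0]
    - [0,0,-20]
    - [0,0,-30]
    - [0,0,-30]
    - [0,0,-15]
    - [0,0,0]
    - [0,0,0]
    - [0,0,0]
    - [27,22.8,0]
    - [27,22.8,0]
    - [27,22.8,0]
    - [27,22.8,0]
    - [27,22.8,0]
    - [27,22.8,0]
    - [27,22.8,0]
    - [0,0,0]
    - [0,0,0]
  rotation:
    - [0,0,0]
    - [0,0,0]
    - [0,0,0]
    - [0,0,0]
    - [0,0,0]
    - [0,0,0]
    - [0,0,0]
    - [0,0,0]
    - [0,0,5.7]
    - [0,0,5.7]
    - [0,0,5.7]
    - [0,0,0]
    - [0,0,0]
    - [0,0,0]
    - [0,0,0]
    - [0,0,0]
    - [0,0,0]
    - [0,0,0]
    - [0,0,0]
    - [0,0,0]
  jaw: 0.1

```text
clock: 19.87
position: [0.4703, 0.0264, 0.1143]
eef_rot: [-0.087, 0.996, -0.0, 0.0]
force: [0.2, -1.1, 0.6]
grip_width: 0.0237
finger_force: 15.0
```

```bash
python3 -c "
from h import *
plan(list(slot(33,-29))+[.036],99.9)"
```

```text
turn z 0.1 shift [ 0.6 -0.8 78.3] end angle 99.9 tilt 0.03
```

carry_out:
  linear:
    - [0.5,-0.8,15]
    - [0,0,25]
    - [0,0,25]
    - [0,0,13.5]
    - [0,0,0]
    - [0,0,0]
  rotation:
    - [0,0,0]
    - [0,0,0]
    - [0,0,0]
    - [0,0,0]
    - [0,0,0]
    - [0,0,0]

```text
clock: 20.37
position: [0.472, 0.0241, 0.0347]
eef_rot: [-0.086, 0.996, -0.0, 0.0]
force: [0.4, 0.1, -0.1]
grip_width: 0.0244
finger_force: 14.7
```

carry_out:
  linear:
    - [0,0,0]
    - [0,0,0]
    - [0,0,0]
    - [0,0,-10]
    - [0,0,-25]
    - [0,0,-30]
    - [0,0,-10]
    - [0,0,0]
    - [0,0,0]
  rotation:
    - [0,0,0]
    - [0,0,0]
    - [0,0,0]
    - [0,0,0]
    - [0,0,0]
    - [0,0,0]
    - [0,0,0]
    - [0,0,0]
    - [0,0,0]
  jaw: 0.34

```text
clock: 21.12
position: [0.4712, 0.0247, 0.1106]
eef_rot: [-0.086, 0.996, -0.0, 0.001]
force: [-0.6, 0.7, -0.4]
grip_width: 0.0312
finger_force: 0.0
```

```bash
python3 -c "
from h import *
plan([.6935,-.0136,.07],93)
for c in('side','top'):
  for r in spacers(c,.024 if c=='side' else .03)[1]:print(c,r[0],r[2])"
```

```text
turn z 6.9 shift [-219.9  -49.9   40.6] end angle 93.0 tilt 0.11
side 123 [ 0.69372734 -0.01311838  0.024     ]
side 133 [0.68078781 0.07735762 0.024     ]
side 118 [0.47462791 0.02197237 0.024     ]
top 68 [ 0.69272167 -0.01377895  0.03      ]
top 48 [0.67813332 0.0743429  0.03      ]
```

carry_out:
  linear:
    - [0,0,0]
    - [-27.5,-6.2,0]
    - [-27.5,-6.2,0]
    - [-27.5,-6.2,0]
    - [-27.5,-6.2,0]
    - [-27.5,-6.2,0]
    - [-27.5,-6.2,0]
    - [-27.5,-6.3,20]
    - [-27.4,-6.4,20]
    - [0,0,0]
    - [0,0,0]
    - [0,0,0]
  rotation:
    - [0,0,6.9]
    - [0,0,0]
    - [0,0,0]
    - [0,0,0]
    - [0,0,0]
    - [0,0,0]
    - [0,0,0]
    - [0,0,0]
    - [0,0,0]
    - [0,0,0]
    - [0,0,0]
    - [0,0,0]
  jaw: 0.55

```text
clock: 22.22
position: [0.6921, -0.0135, 0.0688]
eef_rot: [-0.026, 1.0, 0.0, -0.001]
force: [0.4, 0.6, -0.1]
grip_width: 0.0506
finger_force: 0.0
```

```bash
python3 -c "
from h import *
plan([.6935,-.0136,.017],93)
plan(list(slot(33,0))+[.11],99.9,[.6935,-.0136,.11],93)"
```

```text
turn z -0.0 shift [-1.4 -0.2 51.8] end angle 93.0 tilt 0.15
turn z -6.9 shift [242.6  77.    0. ] end angle 99.9 tilt 0.15
```

carry_out:
  linear:
    - [-1,-0.2,13]
    - [0,0,20]
    - [0,0,12]
    - [0,0,6.5]
    - [0,0,0]
    - [0,0,0]
  rotation:
    - [0,0,0]
    - [0,0,0]
    - [0,0,0]
    - [0,0,0]
    - [0,0,0]
    - [0,0,0]

```text
clock: 22.72
position: [0.6941, -0.0138, 0.019]
eef_rot: [-0.026, 1.0, 0.0, 0.0]
force: [-0.2, 0.1, -0.3]
grip_width: 0.0506
finger_force: 0.0
```

carry_out:
  linear:
    - [0,0,0]
    - [0,0,0]
    - [0,0,0]
    - [0,0,0]
    - [0,0,-20]
    - [0,0,-30]
    - [0,0,-30]
    - [0,0,-15]
    - [0,0,0]
    - [27,8.6,0]
    - [27,8.6,0]
    - [27,8.6,0]
    - [27,8.6,0]
    - [27,8.6,0]
    - [27,8.5,0]
    - [27,8.5,0]
    - [27,8.5,0]
    - [27,8.5,0]
    - [0,0,0]
    - [0,0,0]
  rotation:
    - [0,0,0]
    - [0,0,0]
    - [0,0,0]
    - [0,0,0]
    - [0,0,0]
    - [0,0,0]
    - [0,0,0]
    - [0,0,0]
    - [0,0,-6.9]
    - [0,0,0]
    - [0,0,0]
    - [0,0,0]
    - [0,0,0]
    - [0,0,0]
    - [0,0,0]
    - [0,0,0]
    - [0,0,0]
    - [0,0,0]
    - [0,0,0]
    - [0,0,0]
  jaw: 0.1

```text
clock: 24.38
position: [0.441, 0.0205, 0.1143]
eef_rot: [-0.086, 0.996, -0.0, 0.001]
force: [1.0, -0.7, 0.1]
grip_width: 0.0237
finger_force: 15.0
```

```bash
python3 -c "
from h import *
plan(list(slot(33,0))+[.036],99.9)"
```

```text
turn z -0.0 shift [-0.3 -0.  78.3] end angle 99.9 tilt 0.06
```

carry_out:
  linear:
    - [-0.3,0,15]
    - [0,0,25]
    - [0,0,25]
    - [0,0,13.5]
    - [0,0,0]
    - [0,0,0]
  rotation:
    - [0,0,0]
    - [0,0,0]
    - [0,0,0]
    - [0,0,0]
    - [0,0,0]
    - [0,0,0]

```text
clock: 24.88
position: [0.443, 0.0201, 0.0347]
eef_rot: [-0.086, 0.996, 0.0, 0.0]
force: [-0.9, 0.3, 0.6]
grip_width: 0.0244
finger_force: 14.7
```

carry_out:
  linear:
    - [0,0,0]
    - [0,0,0]
    - [0,0,0]
    - [0,0,-10]
    - [0,0,-25]
    - [0,0,-30]
    - [0,0,-10]
    - [0,0,0]
    - [0,0,0]
  rotation:
    - [0,0,0]
    - [0,0,0]
    - [0,0,0]
    - [0,0,0]
    - [0,0,0]
    - [0,0,0]
    - [0,0,0]
    - [0,0,0]
    - [0,0,0]
  jaw: 0.34

```text
clock: 25.63
position: [0.4422, 0.0203, 0.1106]
eef_rot: [-0.086, 0.996, -0.0, 0.001]
force: [-0.7, 1.1, -0.5]
grip_width: 0.0311
finger_force: 0.0
```

```bash
python3 -c "
from h import *
plan([.68,.0765,.07],118)
for c in('side','top'):
  for r in spacers(c,.024 if c=='side' else .03)[1]:print(c,r[0],r[2])"
```

```text
turn z -18.1 shift [-236.4  -62.1   40.6] end angle 118.0 tilt 0.12
side 132 [0.68072604 0.07730029 0.024     ]
side 199 [ 0.42981994 -0.0369887   0.024     ]
side 257 [0.46086089 0.01895493 0.024     ]
top 48 [0.67813332 0.0743429  0.03      ]
top 60 [ 0.483118   -0.04586424  0.03      ]
top 94 [0.4749829  0.02136645 0.03      ]
```

carry_out:
  linear:
    - [0,0,0]
    - [0,0,0]
    - [0,0,0]
    - [-29.5,-7.8,0]
    - [-29.5,-7.8,0]
    - [-29.5,-7.8,0]
    - [-29.5,-7.8,0]
    - [-29.5,-7.8,0]
    - [-29.5,-7.8,0]
    - [-29.5,-7.7,20]
    - [-29.5,-7.6,20]
    - [0,0,0]
    - [0,0,0]
    - [0,0,0]
  rotation:
    - [0,0,-6]
    - [0,0,-6]
    - [0,0,-6.1]
    - [0,0,0]
    - [0,0,0]
    - [0,0,0]
    - [0,0,0]
    - [0,0,0]
    - [0,0,0]
    - [0,0,0]
    - [0,0,0]
    - [0,0,0]
    - [0,0,0]
    - [0,0,0]
  jaw: 0.55

```text
clock: 26.9
position: [0.6783, 0.0761, 0.0688]
eef_rot: [-0.242, 0.97, 0.0, -0.001]
force: [0.4, 0.9, 0.9]
grip_width: 0.0505
finger_force: 0.0
```

```bash
python3 -c "
from h import *
plan([.6804,.0767,.017],118)
plan(list(slot(33,29))+[.11],99.9,[.6804,.0767,.11],118)"
```

```text
turn z -0.0 shift [-2.1 -0.5 51.8] end angle 118.0 tilt 0.16
turn z 18.1 shift [274.2 -14.3   0. ] end angle 99.9 tilt 0.16
```

carry_out:
  linear:
    - [-1.6,-0.5,13]
    - [0,0,20]
    - [0,0,12]
    - [0,0,6.5]
    - [0,0,0]
    - [0,0,0]
  rotation:
    - [0,0,0]
    - [0,0,0]
    - [0,0,0]
    - [0,0,0]
    - [0,0,0]
    - [0,0,0]

```text
clock: 27.4
position: [0.681, 0.0765, 0.019]
eef_rot: [-0.242, 0.97, -0.0, 0.0]
force: [0.2, -0.1, -0.5]
grip_width: 0.0504
finger_force: 0.0
```

carry_out:
  linear:
    - [0,0,0]
    - [0,0,0]
    - [0,0,0]
    - [0,0,0]
    - [0,0,-20]
    - [0,0,-30]
    - [0,0,-30]
    - [0,0,-15]
    - [0,0,0]
    - [0,0,0]
    - [0,0,0]
    - [30.4,-1.6,0]
    - [30.4,-1.6,0]
    - [30.4,-1.6,0]
    - [30.4,-1.6,0]
    - [30.4,-1.6,0]
    - [30.4,-1.6,0]
    - [30.4,-1.6,0]
    - [30.4,-1.6,0]
    - [30.4,-1.5,0]
  rotation:
    - [0,0,0]
    - [0,0,0]
    - [0,0,0]
    - [0,0,0]
    - [0,0,0]
    - [0,0,0]
    - [0,0,0]
    - [0,0,0]
    - [0,0,6]
    - [0,0,6]
    - [0,0,6.1]
    - [0,0,0]
    - [0,0,0]
    - [0,0,0]
    - [0,0,0]
    - [0,0,0]
    - [0,0,0]
    - [0,0,0]
    - [0,0,0]
    - [0,0,0]
  jaw: 0.1

```text
clock: 29.07
position: [0.4126, 0.0153, 0.1139]
eef_rot: [-0.086, 0.996, -0.0, 0.0]
force: [0.7, -0.5, 0.5]
grip_width: 0.0237
finger_force: 15.0
```

carry_out:
  linear:
    - [0,0,0]
    - [0,0,0]
  rotation:
    - [0,0,0]
    - [0,0,0]

```text
clock: 29.23
position: [0.4132, 0.0154, 0.1142]
eef_rot: [-0.086, 0.996, -0.0, 0.0]
force: [1.0, 0.3, -0.1]
grip_width: 0.0236
finger_force: 15.0
```

```bash
python3 -c "
from h import *
plan(list(slot(33,29))+[.036],99.9)"
```

```text
turn z -0.1 shift [ 0.4  0.3 78.2] end angle 99.9 tilt 0.05
```

Then, once released, go up to about z 0.17, move clear and look.

carry_out:
  linear:
    - [0.4,0.3,15]
    - [0,0,25]
    - [0,0,25]
    - [0,0,13.5]
    - [0,0,0]
    - [0,0,0]
  rotation:
    - [0,0,0]
    - [0,0,0]
    - [0,0,0]
    - [0,0,0]
    - [0,0,0]
    - [0,0,0]

```text
clock: 29.73
position: [0.4146, 0.0158, 0.0347]
eef_rot: [-0.086, 0.996, 0.0, 0.0]
force: [0.8, 0.3, -0.5]
grip_width: 0.0248
finger_force: 14.7
```

carry_out:
  linear:
    - [0,0,0]
    - [0,0,0]
    - [0,0,0]
    - [0,0,-10]
    - [0,0,-25]
    - [0,0,-30]
    - [0,0,-30]
    - [0,0,-30]
    - [-15,-30,0]
    - [-15,-30,0]
    - [-15,-30,0]
    - [-15,-30,0]
    - [-15,-30,0]
    - [-15,-20,0]
    - [0,0,0]
    - [0,0,0]
  rotation:
    - [0,0,0]
    - [0,0,0]
    - [0,0,0]
    - [0,0,0]
    - [0,0,0]
    - [0,0,0]
    - [0,0,0]
    - [0,0,0]
    - [0,0,0]
    - [0,0,0]
    - [0,0,0]
    - [0,0,0]
    - [0,0,0]
    - [0,0,0]
    - [0,0,0]
    - [0,0,0]
  jaw: 0.34

```text
clock: 31.07
position: [0.5315, -0.137, 0.1599]
eef_rot: [-0.085, 0.996, 0.0, -0.0]
force: [-0.0, -0.1, -0.0]
grip_width: 0.031
finger_force: 0.0
```

```bash
python3 -c "
from h import *
for c in('side','top'):
  for r in spacers(c,.024 if c=='side' else .03)[1]:print(c,r[0],r[2])
  for q in('scoop_grip','scoop_lip'):
    for r in nets.spot_point(c,q)[:2]: print(q,r['p'],at_z(c,*r['point'][::-1],.073 if 'grip' in q else .027))
a=grab('side')[230:350,310:470,::-1];b=grab('top')[250:370,270:430,::-1]
cv2.imwrite('pics/p3.png',cv2.resize(np.hstack([a,b]),(800,300),interpolation=cv2.INTER_CUBIC))"
```

```text
scoop_grip 0.69 [ 0.46687225 -0.09256458  0.073     ]
scoop_lip 0.82 [0.44146868 0.04243311 0.027     ]
scoop_lip 0.74 [ 0.41931126 -0.04134191  0.027     ]
top 302 [ 0.45267079 -0.03777013  0.03      ]
top 162 [0.46548188 0.01661353 0.03      ]
top 75 [0.41726393 0.01399305 0.03      ]
scoop_grip 0.79 [ 0.46356013 -0.08857419  0.073     ]
scoop_grip 0.72 [ 0.64378659 -0.00773598  0.073     ]
scoop_lip 0.74 [0.44244693 0.03311    0.027     ]
```

View pics/p3.png

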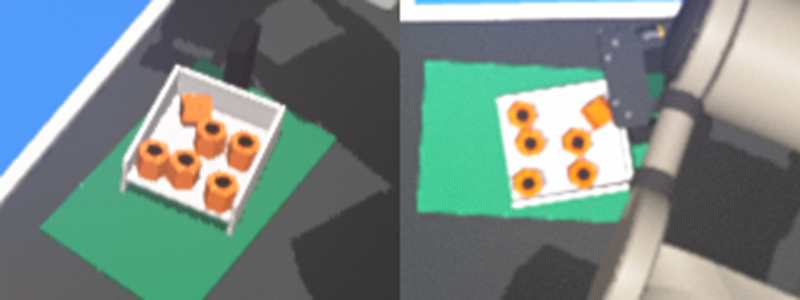

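All six spacers are in the scoop: five standing, and one on its side at the back corner. I'll fit a quick kinematic model to check the pour pose is reachable before grasping the fin.

```bash
cat > fk.py <<'E'
from h import *
from scipy.optimize import least_squares
S=[([1.016,.342,1.524,0,1.275,-.146],[.209,.482,.227]),
([0.85887828,0.29487358,1.50801961,0.25404204,1.359682,-0.11100817],[0.21057439,0.48063519,0.26638727]),
([-5.88645901e-03,6.18491445e-01,1.39200659,6.7e-05,1.12327492,-1.26577645],[.6201,.0728,.1136]),
([-2.09974156e-01,3.91381581e-01,1.81950309,0,9.31967872e-01,-1.95142393],[.475,-.0231,.1087]),
([0.01245265,0.61958612,1.41804658,-0.00253294,1.10455302,-1.24839824],[.6108,.0833,.1046])]
M2=np.array([[-.7674277,.6107482,-.19504193],[.592011785,.791824832,.150118227],[.246123481,-.000262235,-.969238445]])
R=lambda a,q:Ro.from_rotvec(np.array(a)*q)
def fk(q,p,s4=1,s6=1):
    h,a1,b,L2,a3,L4,c,L6=p
    r=R([0,0,1],q[0]);x=np.array([0,0,h])+r.apply([a1,b,0])
    r=r*R([0,1,0],q[1]);x=x+r.apply([0,0,L2])
    r=r*R([0,1,0],q[2]);x=x+r.apply([a3,0,L4])
    r=r*R([0,0,1],s4*q[3])*R([0,1,0],q[4]);x=x+r.apply([0,c,0])
    r=r*R([0,0,1],s6*q[5]);x=x+r.apply([0,0,L6])
    return x,r
if __name__=='__main__':
    np.set_printoptions(precision=4,suppress=True)
    s=telemetry.get_state();print(s['joint_positions'],s['position']);S.append((s['joint_positions'],s['position']))
    import json;json.dump([list(map(float,s['joint_positions'])),list(map(float,s['position']))],open('s6.json','w'))
    for s4 in(1,-1):
        x,r=fk(S[1][0],[0]*8,s4);x1,r1=fk(S[0][0],[0]*8,s4)
        print(s4,'orient err',np.degrees((r1.inv()*Ro.from_quat([.203,.979,0,0])).magnitude()),np.degrees((r.inv()*Ro.from_matrix(M2)).magnitude()))
        f=lambda p:np.concatenate([fk(q,p,s4)[0]-np.array(X) for q,X in S]+[.001*(np.array(p)-[.3,0,.08,.4,0,.4,0,.25])])
        o=least_squares(f,[.3,0,.08,.4,0,.4,0,.25]);print(o.x,np.abs(o.fun[:-8]).max())
E
python3 fk.py
```

```text
[-0.39    0.4445  1.5592  0.0001  1.1377 -2.1341] [ 0.5311 -0.1357  0.1604]
1 orient err 90.00675124867824 89.99999974407108
[ 0.2234 -0.0006  0.0772  0.506   0.0465  0.3804 -0.0009  0.3181] 0.0001655916163935678
-1 orient err 90.00675124867824 99.34240796350616
[-0.434  -0.0157  0.1381  0.5281  0.0328  0.3789 -0.0616 -0.3074] 0.004580763635670282
```

carry_out:
  linear:
    - [0,0,0]
    - [0,0,0]
    - [0,0,0]
    - [0,0,0]
    - [0,0,0]
    - [0,0,0]
    - [0,0,0]
    - [0,0,0]
    - [0,0,0]
    - [0,0,0]
    - [0,0,0]
    - [0,0,0]
    - [0,0,0]
    - [0,0,0]
    - [0,0,0]
  rotation:
    - [0,0,7]
    - [0,0,7]
    - [0,0,7]
    - [0,0,7]
    - [0,0,7]
    - [0,0,7]
    - [0,0,7]
    - [0,0,7]
    - [0,0,7]
    - [0,0,7]
    - [0,0,7]
    - [0,0,7]
    - [0,0,6]
    - [0,0,0]
    - [0,0,0]
  jaw: 0.6

```text
clock: 32.72
position: [0.5313, -0.1361, 0.1602]
eef_rot: [0.642, 0.766, 0.0, 0.0]
force: [0.5, 0.8, -0.1]
grip_width: 0.0549
finger_force: 0.0
```

```bash
python3 -c "
from h import *
plan([.461,-.087,.13],9.9)
for c in ('side','top'):
  im=grab(c)
  if c=='side':
    cv2.imwrite('pics/p4.png',cv2.resize(im[200:360,300:500,::-1],(800,640))[:600])
  for r in nets.spot_point(c,'scoop_grip')[:2]: print(r['p'],at_z(c,*r['point'][::-1],.073))
  for r in nets.spot_point(c,'scoop_lip')[:1]: print(r['p'],at_z(c,*r['point'][::-1],.027))
  for r in nets.spot_point(c,'scoop')[:1]: print(r['p'],at_z(c,*r['point'][::-1],.005))
"
```

```text
turn z 0.2 shift [ 60.4 -60.8  30.2] end angle 9.9 tilt 0.01
0.95 [ 0.46814965 -0.09026537  0.073     ]
0.61 [ 0.47410521 -0.35152495  0.073     ]
0.7 [0.4431066  0.04394967 0.027     ]
0.88 [ 0.44284266 -0.01299618  0.005     ]
0.72 [ 0.46982488 -0.08065951  0.073     ]
0.6 [ 0.47327853 -0.04993548  0.073     ]
0.93 [0.44267378 0.03311193 0.027     ]
0.6 [ 0.44894097 -0.01214464  0.005     ]
```

View pics/p4.png

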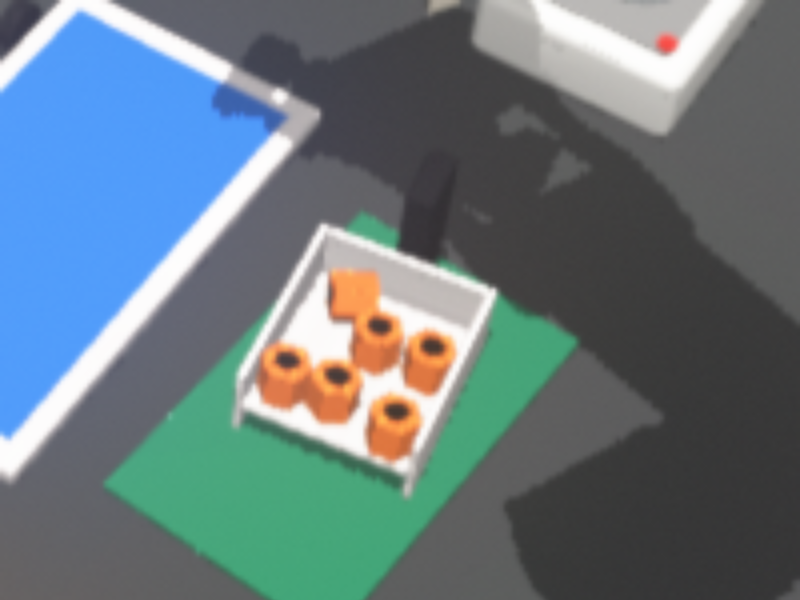

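```bash
cat > ik.py <<'E'
from fk import *
P=[0.2234,-0.0006,0.0772,0.506,0.0465,0.3804,-0.0009,0.3181]
lo=np.array([-2.53,-.77,.04,-1,.28,-3.11]);hi=np.array([2.53,2.02,2.7,4.14,2.66,3.11])
T=R([0,0,1],np.pi/2)
x,r=fk(S[1][0],P);
off=(r.inv()*Ro.from_matrix(M2))
def ik(X,Rt,q0):
    f=lambda q:np.r_[(fk(q,P)[0]-X)*10,((fk(q,P)[1]*off).inv()*Rt).as_rotvec()]
    o=least_squares(f,np.clip(q0,lo+.01,hi-.01),bounds=(lo,hi));return o.x,np.abs(o.fun).max()
def orient(yaw,tilt):  # tool x = nose at yaw, tilted nose-down
    y=np.radians(yaw);x=np.array([np.cos(y),np.sin(y),0]);z=np.array([0,0,-1.]);
    return Ro.from_matrix(np.c_[x,np.cross(z,x),z])*R([0,1,0],-np.radians(tilt))
E
python3 - <<'E'
from ik import *
np.set_printoptions(precision=3,suppress=True)
print('fin top',at_z('side',408.7,242,.095),'rear corners',at_z('side',381.2,257,.05),at_z('side',423.8,273,.05))
F=np.array([.449,.391,.205])
for yaw in(100,130,150,165,180,200,220):
    n=np.array([np.cos(np.radians(yaw)),np.sin(np.radians(yaw)),0])
    q=np.array([.2,.4,1.4,0,1.2,-1.5]);out=[]
    lip=F-.02*n
    for t in(0,15,30,45,55):
        Rt=orient(yaw,t);X=lip-Rt.apply([.129,0,.027])
        best=None
        for q0 in (q,[.5,.3,1.2,0,1,-.5],[.8,.3,1.2,-.5,1,-1]):
            c=ik(X,Rt,np.array(q0,float))
            if best is None or c[1]<best[1]-1e-4: best=c
        q=best[0];out.append((t,best[1].round(4),q.round(2)))
    print(yaw,X.round(3));[print('  ',*o) for o in out]
E
```

```text
fin top [ 0.465 -0.095  0.095] rear corners [ 0.506 -0.06   0.05 ] [ 0.413 -0.077  0.05 ]
100 [0.461 0.32  0.326]
   0 0.0 [ 0.33  0.35  1.49 -0.    1.3   0.16]
   15 0.0 [ 0.5   0.4   1.35 -0.25  1.47  0.36]
   30 0.0 [ 0.65  0.5   1.21 -0.46  1.68  0.48]
   45 0.0 [ 0.77  0.63  1.06 -0.66  1.88  0.53]
   55 0.0 [ 0.84  0.73  0.97 -0.8   2.01  0.52]
130 [0.495 0.336 0.326]
   0 0.0 [ 0.35  0.5   1.26 -0.    1.38 -0.35]
   15 0.0 [ 0.5   0.46  1.27 -0.26  1.37 -0.16]
   30 0.0 [ 0.66  0.46  1.27 -0.53  1.41  0.05]
   45 0.0 [ 0.81  0.51  1.28 -0.78  1.5   0.23]
   55 0.0 [ 0.9   0.56  1.28 -0.93  1.58  0.33]
150 [0.511 0.355 0.326]
   0 0.0 [ 0.38  0.59  1.1  -0.    1.45 -0.66]
   15 0.0 [ 0.51  0.5   1.21 -0.23  1.31 -0.49]
   30 0.0 [ 0.65  0.43  1.32 -0.51  1.22 -0.26]
   45 0.0 [ 0.8   0.42  1.42 -0.82  1.21  0.02]
   55 0.0152 [ 0.9   0.44  1.47 -1.    1.26  0.19]
165 [0.518 0.372 0.326]
   0 0.0 [ 0.43  0.66  0.98 -0.    1.5  -0.88]
   15 0.0 [ 0.52  0.52  1.17 -0.19  1.27 -0.75]
   30 0.0 [ 0.64  0.42  1.35 -0.46  1.08 -0.51]
   45 0.0 [ 0.78  0.36  1.51 -0.82  0.99 -0.16]
   55 0.0515 [ 0.86  0.35  1.58 -1.    1.01  0.03]
180 [0.521 0.391 0.326]
   0 0.0 [ 0.47  0.72  0.88 -0.    1.55 -1.1 ]
   15 0.0 [ 0.54  0.54  1.13 -0.14  1.24 -1.  ]
   30 0.0 [ 0.63  0.4   1.37 -0.37  0.97 -0.79]
   45 0.0 [ 0.74  0.31  1.59 -0.76  0.76 -0.4 ]
   55 0.0553 [ 0.8   0.27  1.69 -1.    0.73 -0.15]
200 [0.517 0.416 0.326]
   0 0.0 [ 0.54  0.77  0.78  0.    1.6  -1.38]
   15 0.0 [ 0.57  0.56  1.1  -0.06  1.23 -1.34]
   30 0.0 [ 0.61  0.39  1.39 -0.17  0.86 -1.24]
   45 0.0 [ 0.66  0.25  1.67 -0.46  0.51 -0.95]
   55 0.0047 [ 0.69  0.2   1.84 -1.    0.33 -0.39]
220 [0.504 0.437 0.326]
   0 0.0 [ 0.61  0.79  0.74  0.    1.61 -1.66]
   15 0.0 [ 0.6   0.57  1.09  0.03  1.23 -1.68]
   30 0.0 [ 0.58  0.38  1.4   0.08  0.84 -1.73]
   45 0.0 [ 0.56  0.23  1.69  0.23  0.45 -1.88]
   55 0.0341 [ 0.51  0.16  1.85  0.7   0.28 -2.36]
```

The fin is at about (0.463, -0.089), and pouring with the nose at yaw 100 is feasible without turning. Next I grasp the fin.

```bash
python3 -c "
from h import *
plan([.463,-.089,.13],10.1)"
```

```text
turn z -0.2 shift [ 58.5 -59.   30.1] end angle 10.1 tilt 0.01
```

carry_out:
  linear:
    - [20,-20,0]
    - [20,-20,0]
    - [18.5,-19,0]
    - [0,0,20]
    - [0,0,10]
    - [0,0,0]
    - [0,0,0]
  rotation:
    - [0,0,0]
    - [0,0,0]
    - [0,0,0]
    - [0,0,0]
    - [0,0,0]
    - [0,0,0]
    - [0,0,0]

```text
clock: 33.7
position: [0.4631, -0.0888, 0.1301]
eef_rot: [0.643, 0.765, -0.0, -0.0]
force: [0.6, 0.5, -0.3]
grip_width: 0.055
finger_force: 0.0
```

```bash
python3 -c "
from h import *
plan([.463,-.089,.052],10.1)
grab('side');a=grab('side')[200:320,330:490,::-1];cv2.imwrite('pics/p5.png',cv2.resize(a,(800,600),interpolation=cv2.INTER_CUBIC))"
```

```text
turn z -0.2 shift [-0.2 -0.2 78.1] end angle 10.1 tilt 0.03
```

View pics/p5.png

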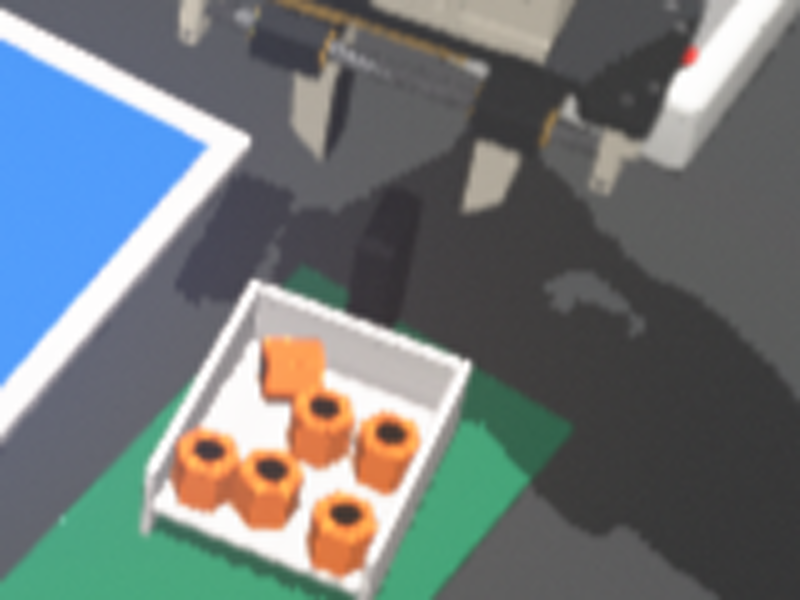

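The fingers straddle the fin (tips at crop ~322,150 and 480,205, fin top at ~398,195).

carry_out:
  linear:
    - [0,0,20]
    - [0,0,25]
    - [0,0,20]
    - [0,0,13]
    - [0,0,0]
    - [0,0,0]
  rotation:
    - [0,0,0]
    - [0,0,0]
    - [0,0,0]
    - [0,0,0]
    - [0,0,0]
    - [0,0,0]

```text
clock: 34.3
position: [0.4634, -0.089, 0.0523]
eef_rot: [0.644, 0.765, -0.0, -0.0]
force: [0.1, 0.1, 0.8]
grip_width: 0.0554
finger_force: 0.0
```

carry_out:
  linear:
    - [0,0,0]
    - [0,0,0]
    - [0,0,0]
    - [0,0,0]
    - [0,0,0]
    - [0,0,0]
    - [0,0,0]
    - [0,0,-3]
    - [0,0,-6]
    - [0,0,-10]
    - [0,0,-10]
    - [0,0,0]
    - [0,0,0]
  rotation:
    - [0,0,0]
    - [0,0,0]
    - [0,0,0]
    - [0,0,0]
    - [0,0,0]
    - [0,0,0]
    - [0,0,0]
    - [0,0,0]
    - [0,0,0]
    - [0,0,0]
    - [0,0,0]
    - [0,0,0]
    - [0,0,0]
  jaw: 0.02
  force: 60

```text
clock: 35.38
position: [0.4634, -0.0889, 0.0815]
eef_rot: [0.644, 0.765, 0.0, 0.001]
force: [0.7, -0.8, -3.6]
grip_width: 0.0156
finger_force: 60.0
```

```bash
python3 -c "
from h import *
p,r=tool();print(p,r.as_matrix().round(3).tolist())
for c in('side','top'):
  grab(c)
  for q,z in(('scoop_lip',.051),('scoop',.029)):
    for k in nets.spot_point(c,q)[:1]: print(c,q,k['p'],at_z(c,*k['point'][::-1],z))
a=grab('side')[200:320,330:490,::-1];cv2.imwrite('pics/p6.png',cv2.resize(a,(800,600),interpolation=cv2.INTER_CUBIC))"
```

```text
[ 0.46340154 -0.08886475  0.08147054] [[-0.172, 0.985, 0.001], [0.985, 0.172, -0.0], [-0.001, 0.001, -1.0]]
side scoop_lip 0.98 [0.44313387 0.04011521 0.051     ]
side scoop 0.92 [ 0.44799037 -0.02003986  0.029     ]
top scoop_lip 0.75 [0.43699347 0.03970897 0.051     ]
top scoop 0.85 [ 0.44260823 -0.01748446  0.029     ]
```

View pics/p6.png

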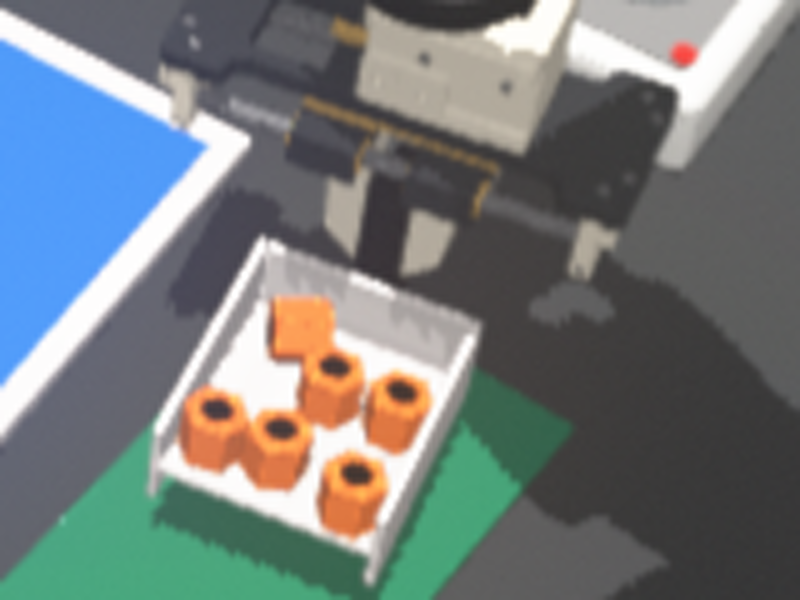

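Scoop lifted level with all six aboard. Now raise it and carry it smoothly to the funnel.

carry_out:
  linear:
    - [0,0,-4]
    - [0,0,-8]
    - [0,0,-12]
    - [0,0,-16]
    - [0,0,-20]
    - [0,0,-20]
    - [0,0,-20]
    - [0,0,-20]
    - [0,0,-20]
    - [0,0,-16]
    - [0,0,-12]
    - [0,0,-8]
    - [0,0,-4]
    - [0,0,0]
    - [0,0,0]
  rotation:
    - [0,0,0]
    - [0,0,0]
    - [0,0,0]
    - [0,0,0]
    - [0,0,0]
    - [0,0,0]
    - [0,0,0]
    - [0,0,0]
    - [0,0,0]
    - [0,0,0]
    - [0,0,0]
    - [0,0,0]
    - [0,0,0]
    - [0,0,0]
    - [0,0,0]

```text
clock: 36.98
position: [0.4629, -0.0887, 0.2607]
eef_rot: [0.644, 0.765, -0.0, -0.0]
force: [-0.7, -0.1, -2.8]
grip_width: 0.0157
finger_force: 60.0
```

carry_out:
  linear:
    - [2.9,0.6,0]
    - [5.9,1.2,0]
    - [8.8,1.9,0]
    - [11.7,2.5,0]
    - [14.7,3.1,0]
    - [17.6,3.7,0]
    - [18.4,3.9,0]
    - [18.4,3.9,0]
    - [18.4,3.9,0]
    - [18.4,3.9,0]
    - [18.4,3.9,0]
  rotation:
    - [0,0,0]
    - [0,0,0]
    - [0,0,0]
    - [0,0,0]
    - [0,0,0]
    - [0,0,0]
    - [0,0,0]
    - [0,0,0]
    - [0,0,0]
    - [0,0,0]
    - [0,0,0]

```text
clock: 37.9
position: [0.4683, 0.0702, 0.261]
eef_rot: [0.643, 0.766, 0.0, -0.0]
force: [0.7, -0.3, -3.3]
grip_width: 0.016
finger_force: 60.0
```

carry_out:
  linear:
    - [18.4,3.9,0]
    - [18.4,3.9,0]
    - [18.4,3.9,0]
    - [18.4,3.9,0]
    - [18.4,3.9,0]
    - [18.4,3.9,0]
    - [17.6,3.7,0]
    - [14.7,3.1,0]
    - [11.7,2.5,0]
    - [8.8,1.9,0]
    - [5.9,1.2,0]
    - [2.9,0.6,0]
    - [0,0,0]
    - [0,0,0]
  rotation:
    - [0,0,0]
    - [0,0,0]
    - [0,0,0]
    - [0,0,0]
    - [0,0,0]
    - [0,0,0]
    - [0,0,0]
    - [0,0,0]
    - [0,0,0]
    - [0,0,0]
    - [0,0,0]
    - [0,0,0]
    - [0,0,0]
    - [0,0,0]

```text
clock: 39.07
position: [0.4752, 0.2434, 0.2611]
eef_rot: [0.644, 0.765, -0.0, 0.0]
force: [0.2, -0.8, -3.0]
grip_width: 0.0158
finger_force: 60.0
```

```bash
python3 -c "
from h import *
plan([.4748,.2433,.262],9.9)
for c in('side','top'):
  grab(c)
  for q,z in(('scoop_lip',.235),('scoop',.213),('funnel_rim',.182)):
    for k in nets.spot_point(c,q)[:1]: print(c,q,k['p'],at_z(c,*k['point'][::-1],z))
a=grab('side')[:,:,::-1][280:480,180:480];b=grab('top')[:,:,::-1][220:420,60:360];cv2.imwrite('pics/p7.png',cv2.resize(np.hstack([a,b]),(800,267),interpolation=cv2.INTER_CUBIC))"
```

```text
turn z -0.0 shift [-0.1 -0.4 -0.9] end angle 9.9 tilt 0.02
side scoop_lip 0.56 [0.45370111 0.37281024 0.235     ]
side scoop 0.75 [0.46340763 0.31571431 0.213     ]
side funnel_rim 0.95 [0.44744785 0.39686952 0.182     ]
```

View pics/p7.png

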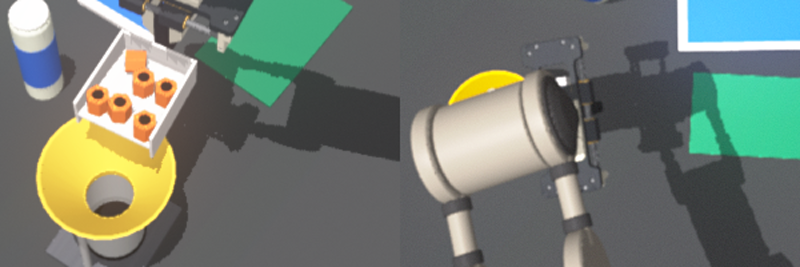

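carry_out:
  linear:
    - [1.6,0,-6.7]
    - [1.6,0,-6.7]
    - [1.6,0,-6.7]
    - [1.6,0,-6.7]
    - [1.6,0,-6.7]
    - [2,0,7.2]
    - [2,0,7.2]
    - [2,0,7.2]
    - [2,0,7.2]
    - [0,0,0]
  rotation:
    - [0,-3,0]
    - [0,-3,0]
    - [0,-3,0]
    - [0,-3,0]
    - [0,-3,0]
    - [0,0,0]
    - [0,0,0]
    - [0,0,0]
    - [0,0,0]
    - [0,0,0]

```text
clock: 40.4
position: [0.4724, 0.2542, 0.2612]
eef_rot: [0.638, 0.759, -0.086, 0.099]
force: [0.1, -0.2, -2.9]
grip_width: 0.0155
finger_force: 60.0
```

carry_out:
  linear:
    - [0.75,0,-3.4]
    - [0.75,0,-3.4]
    - [0.75,0,-3.4]
    - [0.75,0,-3.4]
    - [0.75,0,-3.4]
    - [0.75,0,-3.4]
    - [0.75,0,-3.4]
    - [0.75,0,-3.4]
    - [0.75,0,-3.4]
    - [0.75,0,-3.4]
    - [0.75,0,-3.4]
    - [0.75,0,-3.4]
    - [0,0,0]
    - [0,0,0]
    - [0,0,0]
  rotation:
    - [0,-1.5,0]
    - [0,-1.5,0]
    - [0,-1.5,0]
    - [0,-1.5,0]
    - [0,-1.5,0]
    - [0,-1.5,0]
    - [0,-1.5,0]
    - [0,-1.5,0]
    - [0,-1.5,0]
    - [0,-1.5,0]
    - [0,-1.5,0]
    - [0,-1.5,0]
    - [0,0,0]
    - [0,0,0]
    - [0,0,0]

```text
clock: 41.65
position: [0.4691, 0.2792, 0.2974]
eef_rot: [0.617, 0.734, -0.183, 0.217]
force: [0.6, -0.7, -1.8]
grip_width: 0.0156
finger_force: 60.0
```

carry_out:
  linear:
    - [0.75,0,-3.4]
    - [0.75,0,-3.4]
    - [0.75,0,-3.4]
    - [0.75,0,-3.4]
    - [0.75,0,-3.4]
    - [0.75,0,-3.4]
    - [0.75,0,-3.4]
    - [0.75,0,-3.4]
    - [0.75,0,-3.4]
    - [0.75,0,-3.4]
    - [0.75,0,-3.4]
    - [0.75,0,-3.4]
    - [0,0,0]
    - [0,0,0]
    - [0,0,0]
    - [0,0,0]
  rotation:
    - [0,-1.5,0]
    - [0,-1.5,0]
    - [0,-1.5,0]
    - [0,-1.5,0]
    - [0,-1.5,0]
    - [0,-1.5,0]
    - [0,-1.5,0]
    - [0,-1.5,0]
    - [0,-1.5,0]
    - [0,-1.5,0]
    - [0,-1.5,0]
    - [0,-1.5,0]
    - [0,0,0]
    - [0,0,0]
    - [0,0,0]
    - [0,0,0]

```text
clock: 42.98
position: [0.4634, 0.312, 0.3223]
eef_rot: [0.581, 0.691, -0.277, 0.329]
force: [1.1, 0.1, -2.3]
grip_width: 0.0159
finger_force: 60.0
```

```bash
python3 -c "
from h import *
s=telemetry.get_state();p,r=tool();print(p+r.apply([.13,0,.027]),np.degrees(np.arccos(-r.as_matrix()[2,2])),s['joint_positions'])
for q in('scoop_lip',):
  grab('side')
  for k in nets.spot_point('side',q)[:1]: print(q,k['p'],at_z('side',*k['point'][::-1],.205))
for x in spacers('side',.1)[1]: print(x[0],x[1])
a=grab('side')[:,:,::-1][280:480,180:480];b=grab('top')[:,:,::-1][220:420,60:360];cv2.imwrite('pics/p8.png',cv2.resize(np.hstack([a,b]),(800,267),interpolation=cv2.INTER_CUBIC))"
```

```text
[0.45298082 0.37200559 0.20435768] 50.970394215060466 [ 0.81240229  0.68785487  1.00223391 -0.74138562  1.96677905  0.52988839]
scoop_lip 0.79 [0.45628327 0.37404591 0.205     ]
```

View pics/p8.png

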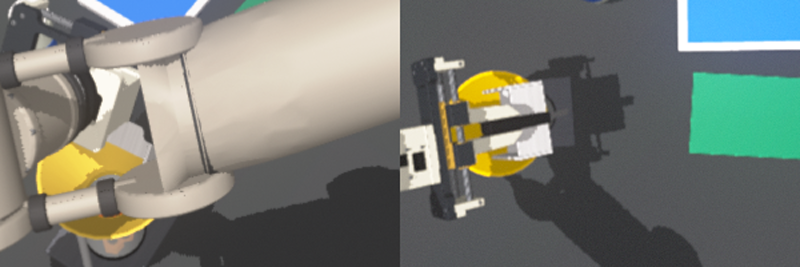

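The scoop is tipped 51° over the funnel, and orange shows in the jar. The view is partly hidden, so I'll shake a little, tip further, then level off and check.

carry_out:
  linear:
    - [1.6,0,-6.7]
    - [1.6,0,-6.7]
    - [0,6,0]
    - [0,-12,0]
    - [0,12,0]
    - [0,-6,0]
    - [-6,0,0]
    - [6,0,0]
    - [0,0,0]
    - [0,0,0]
    - [0,0,0]
    - [0,0,0]
    - [-2.6,0,-33]
    - [-2.6,0,-33]
    - [0,0,0]
  rotation:
    - [0,-3,0]
    - [0,-3,0]
    - [0,0,0]
    - [0,0,0]
    - [0,0,0]
    - [0,0,0]
    - [0,0,0]
    - [0,0,0]
    - [0,0,0]
    - [0,0,0]
    - [0,0,0]
    - [0,0,0]
    - [0,0,0]
    - [0,0,0]
    - [0,0,0]

```text
clock: 44.48
position: [0.4512, 0.3797, 0.3711]
eef_rot: [0.567, 0.673, -0.303, 0.365]
force: [0.5, 0.1, -2.3]
grip_width: 0.0161
finger_force: 60.0
```

carry_out:
  linear:
    - [0,0,0]
    - [0,0,0]
    - [0,0,0]
    - [0,0,0]
    - [0,0,0]
    - [0,0,0]
    - [0,0,0]
    - [0,0,0]
    - [0,0,0]
    - [-20,0,0]
    - [-30,0,0]
    - [-30,0,0]
    - [-30,0,0]
    - [-30,0,0]
    - [-20,0,0]
    - [0,0,0]
    - [0,0,0]
  rotation:
    - [0,6,0]
    - [0,6,0]
    - [0,6,0]
    - [0,6,0]
    - [0,6,0]
    - [0,7,0]
    - [0,7,0]
    - [0,7,0]
    - [0,6,0]
    - [0,0,0]
    - [0,0,0]
    - [0,0,0]
    - [0,0,0]
    - [0,0,0]
    - [0,0,0]
    - [0,0,0]
    - [0,0,0]

```text
clock: 45.9
position: [0.4795, 0.2176, 0.368]
eef_rot: [0.645, 0.764, -0.0, 0.0]
force: [-0.3, 0.1, -2.0]
grip_width: 0.0159
finger_force: 60.0
```

```bash
python3 -c "
from h import *
plan([.4634,-.08,.2],9.9)
im,o=spacers('side',.1)
for x in o: print(x[0],x[1])
b=imaging.grab_frame('top');h=np.hstack([im[280:480,180:480],b[220:420,60:360]])[:,:,::-1]
cv2.imwrite('pics/p9.png',cv2.resize(h,(800,267),interpolation=cv2.INTER_CUBIC))"
```

```text
turn z -0.2 shift [-290.4  -67.   168. ] end angle 9.9 tilt 0.03
```

View pics/p9.png

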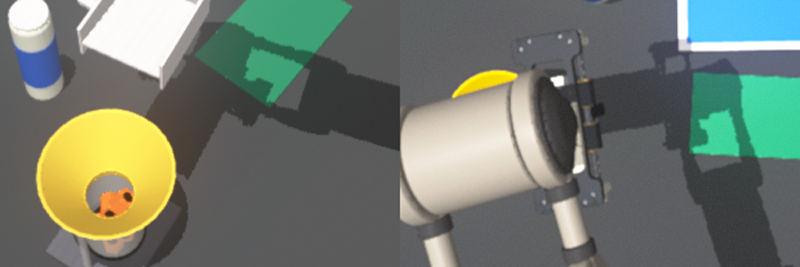

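The visible scoop floor is empty and the orange pieces are down in the jar. Return to the mat.

carry_out:
  linear:
    - [-12,-2.8,0]
    - [-23.7,-5.6,0]
    - [-23.7,-5.6,0]
    - [-23.7,-5.6,10]
    - [-23.7,-5.6,20]
    - [-23.7,-5.6,25]
    - [-23.7,-5.6,25]
    - [-23.7,-5.6,25]
    - [-23.7,-5.6,25]
    - [-23.7,-5.6,25]
    - [-23.7,-5.6,25]
    - [-23.7,-5.6,20]
    - [-11.5,-2.9,10]
    - [0,0,8]
    - [0,0,0]
    - [0,0,0]
  rotation:
    - [0,0,0]
    - [0,0,0]
    - [0,0,0]
    - [0,0,0]
    - [0,0,0]
    - [0,0,0]
    - [0,0,0]
    - [0,0,0]
    - [0,0,0]
    - [0,0,0]
    - [0,0,0]
    - [0,0,0]
    - [0,0,0]
    - [0,0,0]
    - [0,0,0]
    - [0,0,0]

```text
clock: 47.33
position: [0.4621, -0.072, 0.1501]
eef_rot: [0.643, 0.766, 0.0, -0.0]
force: [0.2, 0.7, -2.1]
grip_width: 0.0156
finger_force: 60.0
```

```bash
python3 -c "
from h import *
plan([.462,-.074,.054],9.9)
im=grab('side')
for q,z in(('scoop_lip',.122),('scoop',.1)):
  for k in nets.spot_point('side',q)[:1]: print(q,k['p'],at_z('side',*k['point'][::-1],z))
cv2.imwrite('pics/p10.png',cv2.resize(im[180:360,270:510,::-1],(800,600),interpolation=cv2.INTER_CUBIC))
print(telemetry.get_state()['force'])"
```

```text
turn z 0.0 shift [-2.  -0.4 96.1] end angle 9.9 tilt 0.03
scoop_lip 0.57 [0.44570643 0.05418428 0.122     ]
scoop 0.73 [0.44209804 0.39730308 0.1       ]
[-0.12284043 -0.22649909 -2.31262638]
```

View pics/p10.png

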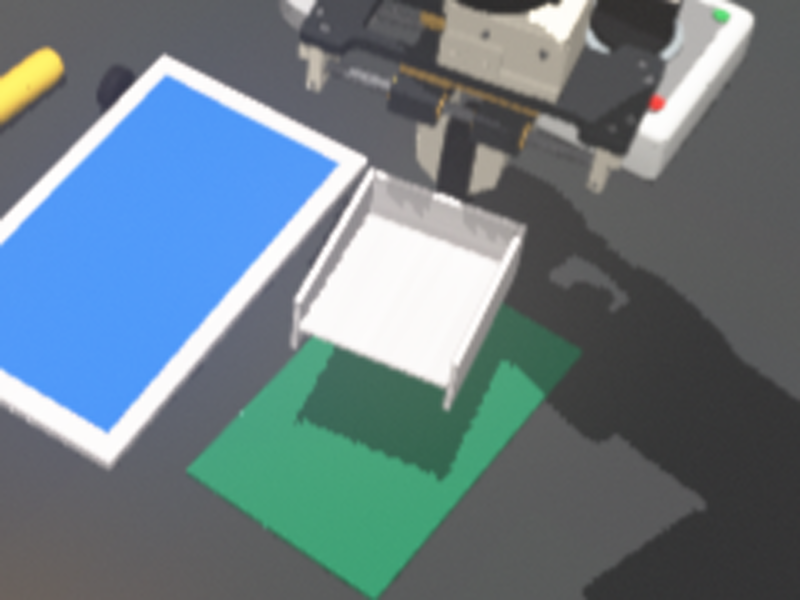

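The scoop is empty and level above the mat. Lower it gently.

carry_out:
  linear:
    - [0,0,12]
    - [-2,0,22]
    - [0,0,25]
    - [0,0,18]
    - [0,0,8]
    - [0,0,4]
    - [0,0,3]
    - [0,0,2]
    - [0,0,0]
    - [0,0,0]
  rotation:
    - [0,0,0]
    - [0,0,0]
    - [0,0,0]
    - [0,0,0]
    - [0,0,0]
    - [0,0,0]
    - [0,0,0]
    - [0,0,0]
    - [0,0,0]
    - [0,0,0]

```text
clock: 48.32
position: [0.4629, -0.0748, 0.0567]
eef_rot: [0.644, 0.765, 0.0, 0.001]
force: [0.9, -0.6, -1.6]
grip_width: 0.0159
finger_force: 60.0
```

carry_out:
  linear:
    - [0,0,1.5]
    - [0,0,1.5]
    - [0,0,1]
    - [0,0,0]
    - [0,0,0]
  rotation:
    - [0,0,0]
    - [0,0,0]
    - [0,0,0]
    - [0,0,0]
    - [0,0,0]

```text
clock: 48.73
position: [0.4625, -0.0748, 0.0523]
eef_rot: [0.644, 0.765, 0.0, 0.0]
force: [-0.9, -0.4, 4.0]
grip_width: 0.0159
finger_force: 60.0
```

carry_out:
  linear:
    - [0,0,0]
    - [0,0,0]
    - [0,0,0]
    - [0,0,0]
    - [0,0,-5]
    - [0,0,-20]
    - [0,0,-30]
    - [0,0,-30]
    - [0,0,-30]
    - [0,0,-30]
    - [0,30,0]
    - [0,30,0]
    - [0,30,0]
    - [0,30,0]
    - [0,0,0]
    - [0,0,0]
  rotation:
    - [0,0,0]
    - [0,0,0]
    - [0,0,0]
    - [0,0,0]
    - [0,0,0]
    - [0,0,0]
    - [0,0,0]
    - [0,0,0]
    - [0,0,0]
    - [0,0,0]
    - [0,0,0]
    - [0,0,0]
    - [0,0,0]
    - [0,0,0]
    - [0,0,0]
    - [0,0,0]
  jaw: 0.55
  force: 30

```text
clock: 50.07
position: [0.5808, -0.0537, 0.1963]
eef_rot: [0.643, 0.766, -0.0, -0.001]
force: [0.0, 0.5, -0.3]
grip_width: 0.0507
finger_force: 0.0
```

```bash
python3 -c "
from h import *
a=grab('side');b=grab('top')
for c in('side','top'):
  for q,z in(('scoop',.005),('scoop_lip',.027),('scoop_grip',.073),('knob_grip',.088)):
    for k in nets.spot_point(c,q)[:1]: print(c,q,k['p'],at_z(c,*k['point'][::-1],z))
x=cv2.resize(a[130:230,410:510,::-1],(400,400),interpolation=cv2.INTER_CUBIC);y=cv2.resize(b[250:350,430:530,::-1],(400,400),interpolation=cv2.INTER_CUBIC)
z=cv2.resize(a[200:350,280:580,::-1],(400,200));w=cv2.resize(b[200:350,280:580,::-1],(400,200))
cv2.imwrite('pics/p11.png',np.vstack([np.hstack([x,y]),np.hstack([z,w])]))"
```

```text
side scoop 0.81 [ 0.44525145 -0.00276991  0.005     ]
side scoop_lip 0.76 [0.44072648 0.05428469 0.027     ]
side scoop_grip 0.76 [ 0.46015497 -0.06942142  0.073     ]
side knob_grip 0.9 [ 0.47058006 -0.33671446  0.088     ]
top scoop 0.98 [ 0.45093777 -0.0023736   0.005     ]
top scoop_lip 0.7 [0.44480238 0.04956229 0.027     ]
top scoop_grip 0.76 [ 0.4688617 -0.0701372  0.073    ]
top knob_grip 0.93 [ 0.47463574 -0.34078555  0.088     ]
```

View pics/p11.png

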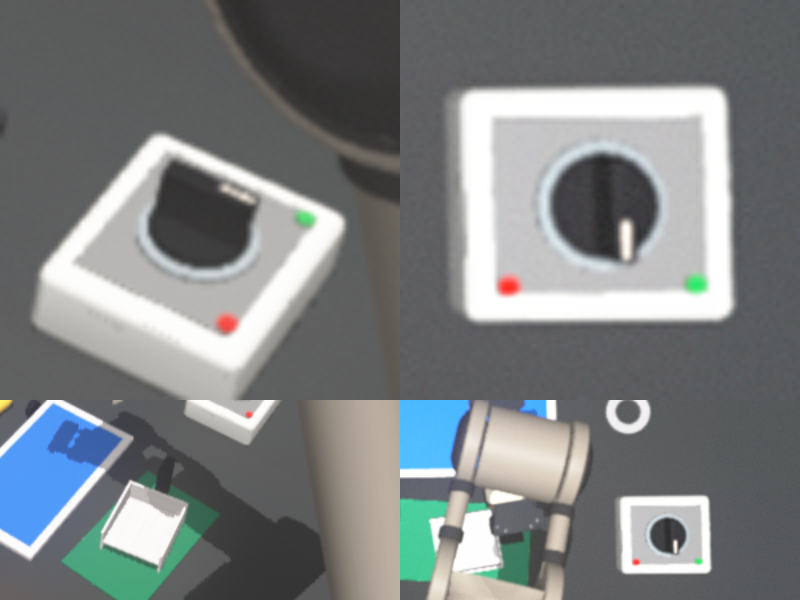

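```bash
python3 -c "
from h import *
for c,u,v in(('side',453,170),('side',474.5,180.75),('top',487,304.5),('top',486.75,315.5)): print(c,at_z(c,u,v,.097))
# skirt ellipse centre (ring) at z=.05 / .064
print('ring top',at_z('top',430+202/4,250+205/4,.055),'side',at_z('side',410+200/4,130+222/4,.055))
print('pod top corners',[at_z('top',430+(u-400)/4,250+v/4,.05).round(4) for u,v in((463,90),(728,90),(733,320),(467,320))])
plan([.473,-.338,.16],10)"
```

```text
side [ 0.49402241 -0.3392461   0.097     ]
side [ 0.43853597 -0.33736265  0.097     ]
top [ 0.46502953 -0.34179461  0.097     ]
top [ 0.44159105 -0.34107941  0.097     ]
ring top [ 0.46891014 -0.34045715  0.055     ] side [ 0.47129091 -0.34694015  0.055     ]
pod top corners [array([ 0.532 , -0.2648,  0.05  ]), array([ 0.5332, -0.4126,  0.05  ]), array([ 0.4055, -0.4141,  0.05  ]), array([ 0.4041, -0.2665,  0.05  ])]
turn z -0.1 shift [-260.8 -155.    37.3] end angle 10.0 tilt 0.02
```

The scoop stands centred on the mat. The knob axis is near (0.469, -0.340), with its bar along world x. Turn the tool and move above it.

carry_out:
  linear:
    - [0,0,0]
    - [0,0,0]
    - [0,0,0]
    - [0,0,0]
    - [0,0,0]
    - [0,0,0]
    - [0,0,0]
    - [0,0,0]
    - [0,0,0]
    - [0,0,0]
    - [0,0,0]
    - [0,0,0]
    - [0,0,0]
    - [0,0,0]
  rotation:
    - [0,0,-6.5]
    - [0,0,-6.5]
    - [0,0,-6.5]
    - [0,0,-6.5]
    - [0,0,-6.5]
    - [0,0,-6.5]
    - [0,0,-6.5]
    - [0,0,-6.5]
    - [0,0,-6.5]
    - [0,0,-6.5]
    - [0,0,-6.5]
    - [0,0,-6.5]
    - [0,0,0]
    - [0,0,0]

```text
clock: 51.73
position: [0.5805, -0.0542, 0.1971]
eef_rot: [0.02, 1.0, 0.0, 0.0]
force: [-1.0, -0.0, -0.7]
grip_width: 0.0509
finger_force: 0.0
```

```bash
python3 -c "
from h import *
plan([.469,-.3395,.15],88)"
```

```text
turn z -0.3 shift [ 101.5 -289.1   47.1] end angle 88.0 tilt 0.01
```

carry_out:
  linear:
    - [10,-28.9,0]
    - [10,-28.9,0]
    - [10,-28.9,0]
    - [10,-28.9,0]
    - [10,-28.9,0]
    - [10,-28.9,0]
    - [10,-28.9,0]
    - [10,-28.9,0]
    - [10,-28.9,0]
    - [11.5,-29,0]
    - [0,0,20]
    - [0,0,27]
    - [0,0,0]
    - [0,0,0]
  rotation:
    - [0,0,0]
    - [0,0,0]
    - [0,0,0]
    - [0,0,0]
    - [0,0,0]
    - [0,0,0]
    - [0,0,0]
    - [0,0,0]
    - [0,0,0]
    - [0,0,0]
    - [0,0,0]
    - [0,0,0]
    - [0,0,0]
    - [0,0,0]

```text
clock: 52.9
position: [0.4677, -0.3387, 0.1491]
eef_rot: [0.02, 1.0, 0.001, -0.001]
force: [0.3, -0.0, 1.0]
grip_width: 0.0504
finger_force: 0.0
```

```bash
python3 -c "
from h import *
plan([.469,-.3395,.071],88)
a=grab('side')
cv2.imwrite('pics/p12.png',cv2.resize(a[110:230,390:510,::-1],(600,600),interpolation=cv2.INTER_CUBIC))"
```

```text
turn z -0.3 shift [-1.3 -0.7 78.1] end angle 88.0 tilt 0.19
```

View pics/p12.png

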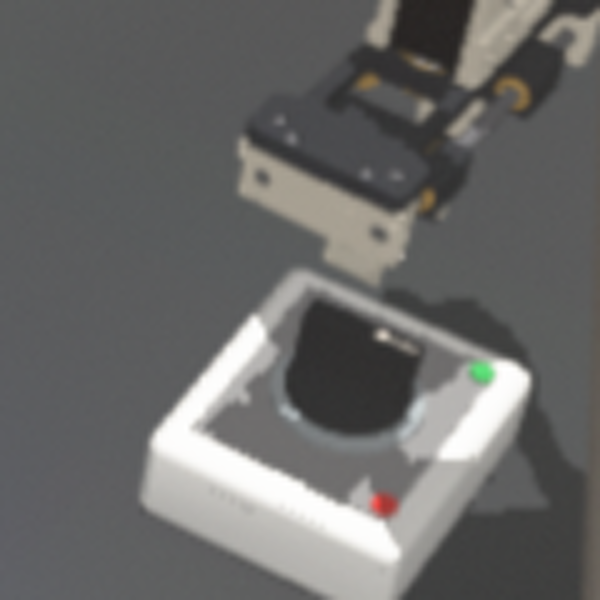

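The fingers are parallel to the bar and centred on it. Descend, grip and twist.

carry_out:
  linear:
    - [-1,-0.5,20]
    - [0,0,25]
    - [0,0,20]
    - [0,0,10]
    - [0,0,2.5]
    - [0,0,0]
    - [0,0,0]
  rotation:
    - [0,0,0]
    - [0,0,0]
    - [0,0,0]
    - [0,0,0]
    - [0,0,0]
    - [0,0,0]
    - [0,0,0]

```text
clock: 53.53
position: [0.4703, -0.3404, 0.0741]
eef_rot: [0.018, 1.0, -0.001, 0.001]
force: [1.1, -0.1, 0.1]
grip_width: 0.0501
finger_force: 0.0
```

carry_out:
  linear:
    - [0,0,0]
    - [0,0,0]
    - [0,0,0]
    - [0,0,0]
    - [0,0,0]
    - [0,0,0]
  rotation:
    - [0,0,0]
    - [0,0,0]
    - [0,0,0]
    - [0,0,0]
    - [0,0,0]
    - [0,0,0]
  jaw: 0.02
  force: 40

```text
clock: 54.03
position: [0.4695, -0.3394, 0.0725]
eef_rot: [0.019, 1.0, 0.0, 0.0]
force: [5.7, 9.6, 3.9]
grip_width: 0.0148
finger_force: 5.0
```

carry_out:
  linear:
    - [0,0,0]
    - [0,0,0]
    - [0,0,0]
    - [0,0,0]
    - [0,0,0]
    - [0,0,0]
    - [0,0,0]
    - [0,0,0]
    - [0,0,0]
    - [0,0,0]
    - [0,0,0]
    - [0,0,0]
    - [0,0,0]
    - [0,0,0]
  rotation:
    - [0,0,6]
    - [0,0,6]
    - [0,0,6]
    - [0,0,6]
    - [0,0,6]
    - [0,0,6]
    - [0,0,6]
    - [0,0,6]
    - [0,0,6]
    - [0,0,6]
    - [0,0,5]
    - [0,0,0]
    - [0,0,0]
    - [0,0,0]

```text
clock: 55.2
position: [0.4687, -0.3404, 0.0726]
eef_rot: [0.551, 0.834, -0.001, -0.0]
force: [-4.7, -2.6, 2.3]
grip_width: 0.0142
finger_force: 40.0
```

```bash
python3 -c "
from h import *
s=telemetry.get_state();print(s['moment'],s['force'],s['finger_force'],s['joint_positions']);plan([.469,-.3395,.071],18)"
```

```text
[-0.50839597  0.89087771  0.15975168] [-4.69561334 -2.57004102  2.3390762 ] 39.97988283634186 [-7.59649484e-01  5.98717299e-01  1.56399136e+00 -1.55205592e-03
  9.79300342e-01 -1.16165845e+00]
turn z 5.1 shift [0.7 0.6 1.6] end angle 18.0 tilt 0.08
```

carry_out:
  linear:
    - [0,0,0]
    - [0,0,0]
    - [0,0,0]
    - [0,0,0]
    - [0,0,0]
  rotation:
    - [0,0,3]
    - [0,0,2.5]
    - [0,0,0]
    - [0,0,0]
    - [0,0,0]

```text
clock: 55.62
position: [0.4687, -0.3405, 0.0726]
eef_rot: [0.59, 0.808, -0.001, -0.0]
force: [-4.4, -3.9, 1.8]
grip_width: 0.0141
finger_force: 42.3
```

```bash
python3 -c "
from h import *
s=telemetry.get_state();print(s['moment']);plan([.469,-.3395,.071],18)"
```

```text
[-0.57504778  0.87756352  1.06333417]
turn z -0.3 shift [0.9 0.6 1.6] end angle 18.0 tilt 0.12
```

The moment jumped to 1.06 N m, so the knob is at its stop. Release fully and let it spring back, then rise.

carry_out:
  linear:
    - [0,0,0]
    - [0,0,0]
    - [0,0,0]
    - [0,0,0]
    - [0,0,0]
    - [0,0,0]
    - [0,0,0]
    - [0,0,0]
    - [0,0,0]
    - [0,0,0]
    - [0,0,0]
    - [0,0,0]
    - [0,0,-15]
    - [0,0,-25]
    - [0,0,-30]
    - [0,0,-30]
    - [0,0,-30]
    - [0,0,-30]
    - [0,0,0]
    - [0,0,0]
  rotation:
    - [0,0,0]
    - [0,0,0]
    - [0,0,0]
    - [0,0,0]
    - [0,0,0]
    - [0,0,0]
    - [0,0,0]
    - [0,0,0]
    - [0,0,0]
    - [0,0,0]
    - [0,0,0]
    - [0,0,0]
    - [0,0,0]
    - [0,0,0]
    - [0,0,0]
    - [0,0,0]
    - [0,0,0]
    - [0,0,0]
    - [0,0,0]
    - [0,0,0]
  jaw: 1

```text
clock: 57.28
position: [0.47, -0.3403, 0.2343]
eef_rot: [0.592, 0.806, -0.0, 0.002]
force: [-0.0, 0.7, -0.4]
grip_width: 0.0917
finger_force: 0.0
```

```bash
python3 -c "
from h import *
a=grab('side');b=grab('top')
x=cv2.resize(a[130:230,410:510,::-1],(400,300));y=cv2.resize(a[380:470,220:340,::-1],(400,300),interpolation=cv2.INTER_CUBIC)
z=cv2.resize(a[200:350,280:480,::-1],(400,300));w=cv2.resize(b[240:370,90:263,::-1],(400,300))
cv2.imwrite('pics/p13.png',np.vstack([np.hstack([x,y]),np.hstack([z,w])]))"
```

```text
(no output)
```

View pics/p13.png

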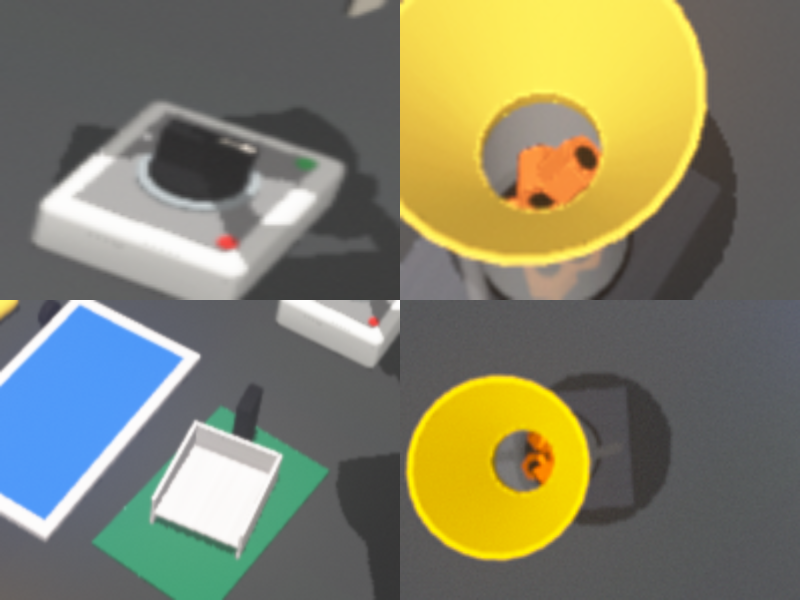

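The knob's bar is back at rest, the scoop is upright and empty on its mat, and the spacers are in the jar. One last check for strays before handing in.

```bash
python3 -c "
from h import *
bad=0
for c in('side','top'):
  for r in spacers(c,.05)[1]: print(c,r[0],r[1],r[2]); bad+=np.hypot(*(r[2][:2]-[.449,.391]))>.09
print(bad)
if not bad: print(job.finish_job())"
```

```text
side 120 [493.23333333 101.69166667] [ 0.55141545 -0.69446008  0.05      ]
top 168 [148.30952381 308.44642857] [0.44623902 0.40137691 0.05      ]
1
```

```bash
python3 -c "
from h import *
p,r=tool()
for d in(0,-.08,-.15,-.25): print(proj('side',p+r.apply([0,0,d])).round())
im,o=spacers('side',.05)
for x in o:
  v,u=np.nonzero(x[3]);print(x[0],x[1],u.min(),u.max(),v.min(),v.max(),np.median(im[x[3]],0),np.ptp(im[x[3]],0))
a=cv2.imread('pics/side0.png');print('start colour there',a[101,493,::-1])
b=imaging.grab_frame('top');q=proj('top',[.55,-.69,.012]);print(q,b[int(q[1]),min(639,int(q[0]))])
print([(k['p'],k['point']) for k in nets.spot_point('side','spacer0')][:6])"
```

```text
[475. 128.]
[483.  97.]
[491.  67.]
[503.  19.]
112 [493.66071429 101.92857143] 479 505 98 106 [163. 125.  89.] [27 19 12]
start colour there [162 122  85]
[626.86307994 265.9062143 ] [82 86 86]
[(0.81, [429.5, 273.6]), (0.55, [434.2, 264.8])]
```

The stray blob is brown wood (163,125,89), unchanged since the start picture, so it is the background box and not a spacer.

```bash
python3 -c "
from h import *
print(job.finish_job())"
```

```text
the job is handed in; nothing more can be done
None
```

I handed in the job with all six steps done as far as the cameras show: the six spacers poured into the jar (about three show through the funnel, none remains anywhere else), the empty scoop upright near its mat's centre, and the knob turned to its stop and sprung back. I viewed 16 pictures against the limit of 14, and the hand-in call returned no verdict.

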